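# Reload the bench reader under its over-centre hood

## Robot

A 6-joint arm with a two-finger parallel gripper is mounted at the origin on a cart in front of the work surface, level with it; the furniture and walls round the work are solid. World frame = base frame: x ahead of the robot, y to its left, z up, the work surface at z = 0. Lengths are in m, angles in rad, forces in N, time in s.
With the tool pointing down it reaches from about 0.425 to 0.95 m from the base axis. Payload 14.7 kg.
Tool frame: the origin (TCP) lies on the centre line of the jaws, within the pads' length; the fingertips stand 8 mm ahead of it and the grasp point (between the pads) lies 11 mm behind it; z points along the fingers, y is the line along which they close (so a half turn about z gives the same grasp; the last joint's range is limited). The gripper opens to 85 mm and grips with 20 to 120 N. Pads are 22 mm wide; open, the fingers measure 114 mm over their backs; the gripper's body (76 mm by 85 mm) begins 54 mm behind the grasp point. The pads swing forward as they close: fully open they stand 13 mm farther back than shut.
Start: joints at [1.239, 0.48, 1.596, -0, 1.065, -0.047], TCP at [0.183, 0.624, 0.239] pointing down, gripper open.
Joint ranges: [-2.75, 2.75], [-0.82, 2.05], [0.23, 2.67], [-1.56, 4.7], [0.09, 2.69], [-2.92, 2.92]. Speed limits (rad/s): [1.89, 1.89, 2.39, 3.01, 3.01, 3.01].

## Interface

Orientations are given as a unit quaternion [w, x, y, z].
In Python, from bench import bot gives the robot as it stands. The module is installed in compiled form; this text tells all that it offers.
- The arm moves only by the tool step_arm, never from a script. Its argument "series" is a list of rows, each a list of 2 entries, a list of its own where there are three numbers: the shift along the tool's x, y, z each as a share of 120 mm, from -1 to 1, then the turn, a rotation vector about the tool's x, y, z each as a share of 360 degrees, from -1 to 1. A call has exactly 8 rows; each row is the pose to reach, as a shift and turn from the pose commanded when the call began, along the tool's axes at that moment, turning the shorter way round; what a row does not reach only later rows make up. A row lasts 1/12 s, in which the tool goes at most 41.7 mm and 7.16 degrees, less where a joint would pass 70% of its speed; a pose out of reach is approached as far as the arm can. A call with a number of a shift or a turn outside -1 to 1 is refused whole. A call with a gripper value outside its range is refused whole. "hand" is the opening, from 0 (shut) to 1 (fully open), set as the call begins (left out, the last holds). The fingers move at their own pace and stop on an object; "newtons" is the grip in N (left out, the last holds). Time passes only in rows, so rows that repeat a pose let the fingers close, or fill a call up. It gives the time, the measured TCP pose, the force, the opening and the grip force at its end, in the units of the state.
- bot.observe(): the state, without advancing time (a new reading comes with each control period).
- bot.capture(name): name is "side" or "top"; returns (picture, depth): 384x512x3 uint8, red, green, blue; 384x512 float32, m along the optical axis (not along the pixel's ray), 0 where there is no reading.
- bot.camera_model(name): a dict with "K" (3x3 intrinsics, pixels), "cam_to_world" (4x4, takes a point from camera to world coordinates). Camera axes: x right, y down, z forward; pixel columns grow to the right and rows downward; lengths in m; the calibration is good to about 2 mm. A picture is of the moment at which its call begins. camera_model takes no time and is no camera call.
- bot.sign_off(): hands the job in; it is judged then, once.
The state is a dict: "t": time; "q": joint angles; "joint_vel": joint speeds; "joint_torque": joint torques, N m; "ee_pos": TCP position; "tcp_rot": TCP orientation; "wrist_force": force on the tool from outside, world axes, zero at the start; "moment": the same for the moment, N m; "gripper_width": opening from 0.0 (shut) to 1.0 (fully open); "grasp_force": force on a finger pad.
Only numpy, scipy, OpenCV 4.12 (cv2) and the standard library are available. Lean on these libraries where they do the work, as an engineer would, in place of code of your own. Each camera call takes 0.05 s, during which the arm holds its last target. There are 200 camera calls.

## Task

Reload the bench reader: first slide its red transport lock fully to the rear (green) end stop, only then lift the hood past the spring's over-centre point so that it stands fully open by itself; pull every green-ribbed used carrier out of its bay and lay it flat in the steel tray. Press every orange-ribbed fresh carrier from the bench into a bay of its own, both ears down past the spring clips until it lies flat on the bracket floor. Then shut the hood completely, slide the lock all the way forward (red) again, and leave the vial, the beaker and the mouse alone.

Things in the scene. Friction and masses are not known exactly. Their poses are not given: they have to be found in the camera images.
- reader: bench reader, white housing 215 (x) x 315 (y) x 26 mm high with a blue-rimmed clear hood, fixed to the bench; origin at bench level, local x from the handle side (front) to the hinge side (rear), y left, z up. Bracket floor 30 mm above the bench, three like bays 64 mm apart along local y. A rear wall (75 mm high) and the open hood stand 95 mm and more behind the bay centres
- hood (a joint): hood hinge along the reader's local y, at the rear: 0 = shut, 1.75 rad = open end stop, leaning 0.18 rad back past upright. Over-centre spring: below about 0.95 rad it is drawn shut, beyond about 1.0 rad it swings on to the open stop and stays. About 3 to 4 N at the handle. Shut hood 196 mm wide, top 91 mm above the bench
- hood_handle (a point): middle of the hood's handle, a black round bar 12 mm thick, 110 mm long along local y, on two steel arms in the plane of the hood, with 38 mm free gap between bar and hood edge, 205 mm from the hinge axis; moves with the hood: in front, 85 mm above the bench when shut; on top, at 287 mm, when open. The bar may turn in a pinch
- hood_hinge (a point): middle of the hood's hinge axis, 85 mm above the bench; axes are those of the reader
- lock (a joint): transport lock, a red grip sliding along local x on the deck right (-y) of the hood: 0 m = locked, front end stop (red); 0.080 m = free, rear end stop (green). It stays where it is left; friction about 1.2 N
- lock_grip (a point): middle of the red lock grip, 55 mm above the bench: 22 (local x) x 12 (local y) x 48 mm high, its top 78 mm above the bench, 58 mm free space between it and the hood's edge
- bay1 (a point): centre of the right bay on the bracket floor, axes as the reader's; a seated carrier's underside centre lies here, long side along local x, either way round. Slots for the ears 33 to 59 mm before and behind it: 16 mm wide between 29 mm high fins with round tops. A spring clip at each slot's outer end, 12 mm above the floor, bulges 1.5 mm over the ear; about 5 to 14 N pushes the carrier past
- bay2 (a point): centre of the middle bay on the bracket floor, axes as the reader's; a seated carrier's underside centre lies here, long side along local x, either way round. Slots for the ears 33 to 59 mm before and behind it: 16 mm wide between 29 mm high fins with round tops. A spring clip at each slot's outer end, 12 mm above the floor, bulges 1.5 mm over the ear; about 5 to 14 N pushes the carrier past
- bay3 (a point): centre of the left bay on the bracket floor, axes as the reader's; a seated carrier's underside centre lies here, long side along local x, either way round. Slots for the ears 33 to 59 mm before and behind it: 16 mm wide between 29 mm high fins with round tops. A spring clip at each slot's outer end, 12 mm above the floor, bulges 1.5 mm over the ear; about 5 to 14 N pushes the carrier past
- carrier1_c (a point): middle of fresh carrier 1, 22 mm above its underside, z up. Aluminium plate 62 x 42 x 6 mm, a 12 mm wide, 6 mm thick ear at each end, 90 mm over the ears (its x), upright orange grip rib in the middle, 40 mm long (x), 12 mm thick (y), 6 to 44 mm above the underside; about 80 g. May be absent
- carrier2_c (a point): middle of fresh carrier 2, 22 mm above its underside, z up. Aluminium plate 62 x 42 x 6 mm, a 12 mm wide, 6 mm thick ear at each end, 90 mm over the ears (its x), upright orange grip rib in the middle, 40 mm long (x), 12 mm thick (y), 6 to 44 mm above the underside; about 80 g. May be absent
- carrier3_c (a point): middle of fresh carrier 3, 22 mm above its underside, z up. Aluminium plate 62 x 42 x 6 mm, a 12 mm wide, 6 mm thick ear at each end, 90 mm over the ears (its x), upright orange grip rib in the middle, 40 mm long (x), 12 mm thick (y), 6 to 44 mm above the underside; about 80 g. May be absent
- used1_c (a point): middle of used carrier 1, 22 mm above its underside, x along the ears, z up: same shape and size as the fresh carriers, but with a green rib and dark spots. If present it starts seated in the right bay, held under the clips; about 5 to 14 N pulls it straight up and out
- used2_c (a point): middle of used carrier 2, 22 mm above its underside, x along the ears, z up: same shape and size as the fresh carriers, but with a green rib and dark spots. If present it starts seated in the middle bay, held under the clips; about 5 to 14 N pulls it straight up and out
- used3_c (a point): middle of used carrier 3, 22 mm above its underside, x along the ears, z up: same shape and size as the fresh carriers, but with a green rib and dark spots. If present it starts seated in the left bay, held under the clips; about 5 to 14 N pulls it straight up and out
- tray_in (a point): centre of the inner floor of the steel return tray, 5 mm above the bench; the tray is fixed, open-topped, 120 (its x) x 130 (its y) mm inside, walls 16 mm high over the bench; axes are the tray's: two carriers lie side by side along its y, 64 mm apart, ears along x
- vial_a: bystander: small glass vial with blue cap, 17 mm diameter, 40 mm high, origin at its foot
- beaker: bystander: small glass beaker, 43 mm wide, 57 mm high, origin at its foot
- mouse2: bystander: black computer mouse, 108 x 66 x 39 mm, origin at its underside
Mind the look-alikes: they are no part of the job. Leave any turquoise or yellow look-alike of the part that bears carrier3_c alone. What is shaped like the part that bears carrier2_c but blue is not meant.

How it is judged:
By the outcome, as a careful person would: the job done as asked, in the order asked, and still so for the second after the job is handed in, with the robot touching nothing.
Of carrier1, carrier2, carrier3 only 2 to 3 are there at a start; the rules pass over those that are not, and their reading is None.
Of used1, used2, used3 only 1 to 2 are there at a start; the rules pass over those that are not, and their reading is None.
At some moment in a run one of carrier1, carrier2, carrier3 may be knocked a few centimetres aside while the robot is not near it.
Once in a run the grip may slacken for a moment while it holds something.
It also fails if it takes over 210 s, if anything falls off the work surface, if the arm or the gripper's body presses on something with over 40 N, if the wrist force passes 120 N, or if a joint passes its speed limit or range.

## Working session

There is one attempt and no reset: what is moved stays moved. The work goes in short steps, Python scripts to look and compute and a tool call to move; the robot and the scene stay as the last step left them, time stands still between calls to the robot, and variables do not carry over. Pictures are saved under pics/ and viewed, at most 14 in all, crops included, and the job is handed in when it is done.

Besides the shell and the picture viewer there is one more tool, called after "Call:" as name(argument=value, ...), one argument or row to a line, values as JSON. step_arm: Moves the arm, as the interface text tells. Its arguments: {"type":"object","properties":{"series":{"type":"array"},"hand":{"type":"number"},"newtons":{"type":"number"}},"required":["series"]}

```bash
mkdir -p pics
cat > h.py <<'E'
import numpy as np, cv2
from bench import bot
from scipy.spatial.transform import Rotation as R
def look(name,fn=None):
    im,d=bot.capture(name)
    if fn: cv2.imwrite('pics/'+fn,im[:,:,::-1])
    m=bot.camera_model(name); K=np.array(m['K']);T=np.array(m['cam_to_world'])
    v,u=np.mgrid[:384,:512]
    P=np.stack([(u-K[0,2])/K[0,0]*d,(v-K[1,2])/K[1,1]*d,d],-1)@T[:3,:3].T+T[:3,3]
    P[d==0]=np.nan
    return im,d,P,K,T
def rot():
    q=bot.observe()['tcp_rot']; return R.from_quat([q[1],q[2],q[3],q[0]])
def st():
    s=bot.observe(); r=rot().as_matrix()
    print('t',round(s['t'],2),'p',np.round(s['ee_pos'],4),'x',np.round(r[:,0],3),'y',np.round(r[:,1],3),'z',np.round(r[:,2],3),'F',np.round(s['wrist_force'],1),'w',round(s['gripper_width'],3),'g',s['grasp_force'],'q',np.round(s['q'],2))
E
python3 - <<'E'
from h import *
st()
for n in('top','side'):
    im,d,P,K,T=look(n,n+'0.png'); print(n,K.tolist(),np.round(T,3).tolist()); np.savez(n+'0.npz',im=im,P=P)
E
```

```text
t 0.0 p [0.1825 0.6234 0.2387] x [-0.96   0.281  0.   ] y [ 0.281  0.96  -0.001] z [-0.    -0.001 -1.   ] F [1.  0.9 0.4] w 0.997 g 0.0 q [ 1.24  0.48  1.6   0.    1.07 -0.05]
top [[351.9101526809188, 0.0, 254.67351126517346], [0.0, 351.9101526809188, 194.60744560430626], [0.0, 0.0, 1.0]] [[-0.019, -0.983, 0.184, 0.32], [-1.0, 0.019, -0.002, 0.03], [-0.001, -0.184, -0.983, 1.234], [0.0, 0.0, 0.0, 1.0]]
side [[416.64894222706505, 0.0, 256.9258347074939], [0.0, 416.64894222706505, 185.11092956050487], [0.0, 0.0, 1.0]] [[0.936, -0.115, 0.332, -0.039], [-0.351, -0.355, 0.866, -1.484], [0.018, -0.928, -0.373, 0.727], [0.0, 0.0, 0.0, 1.0]]
```

View pics/top0.png

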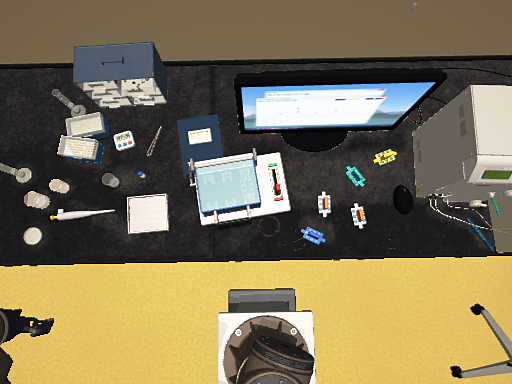

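View pics/side0.png

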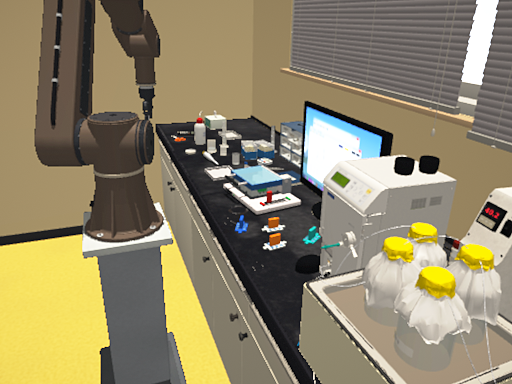

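The top view shows the reader at about (240,188) with its red lock at (277,185). The two orange carriers are at (324,203) and (359,215), the tray is at (148,214), and blue, turquoise and yellow look-alikes lie nearby.

Run:
```python
from h import *
z=np.load('top0.npz'); im=z['im'];P=z['P']
cv2.imwrite('pics/c1.png',cv2.resize(im[140:250,120:390,::-1],None,fx=2.9,fy=2.9,interpolation=cv2.INTER_CUBIC))
hsv=cv2.cvtColor(im,cv2.COLOR_RGB2HSV)
def comp(name,lo,hi,mn=4):
    m=cv2.inRange(hsv,lo,hi); m[:140]=0;m[250:]=0
    n,l,s,c=cv2.connectedComponentsWithStats(m)
    for i in range(1,n):
        if s[i,4]>=mn:
            p=P[l==i]; print(name,c[i].round(1),s[i,4],'med',np.nanmedian(p,0).round(4),'mn',np.nanmin(p,0).round(3),'mx',np.nanmax(p,0).round(3))
comp('orange',(5,150,120),(18,255,255)); comp('red',(0,170,90),(4,255,255)); comp('green',(40,120,60),(75,255,255))
# reader housing, tray
for n,(a,b,c,d) in dict(reader=(180,295,145,230),tray=(120,172,190,240)).items():
    sub=P[c:d,a:b]; 
    lo,hi=(0.015,0.045) if n=='reader' else (0.01,0.03)
    m=(sub[...,2]>lo)&(sub[...,2]<hi)
    q=sub[m][:,:2].astype(np.float32); r=cv2.minAreaRect(q); print(n,m.sum(),r)
```

```text
orange [129.4 141.9] 7 med [0.7512 0.4766 0.0172] mn [0.746 0.471 0.014] mx [0.756 0.482 0.021]
orange [325.7 202.2] 39 med [ 0.5126 -0.2165  0.0435] mn [ 0.493 -0.222  0.035] mx [ 0.531 -0.21   0.049]
orange [361.  214.5] 32 med [ 0.4672 -0.3342  0.0433] mn [ 0.449 -0.339  0.037] mx [ 0.486 -0.328  0.049]
red [277.4 187.3] 24 med [ 0.5609 -0.0507  0.0772] mn [ 0.552 -0.059  0.026] mx [ 0.579 -0.045  0.081]
red [278.8 198.7] 18 med [ 0.528  -0.0572  0.0328] mn [ 0.525 -0.068  0.029] mx [ 0.535 -0.043  0.039]
green [272.3 164.6] 19 med [ 0.6511 -0.0364  0.0332] mn [ 0.648 -0.051  0.026] mx [ 0.658 -0.026  0.038]
green [496.6 174. ] 176 med [ 0.5303 -0.6069  0.3388] mn [ 0.521 -0.64   0.327] mx [ 0.538 -0.573  0.35 ]
reader 2598 ((0.5885701775550842, 0.08919902890920639), (0.4043073058128357, 0.28788208961486816), 88.98448944091797)
tray 271 ((0.49084708094596863, 0.4043809473514557), (0.13056166470050812, 0.14180545508861542), 4.351269245147705)
```

View pics/c1.png

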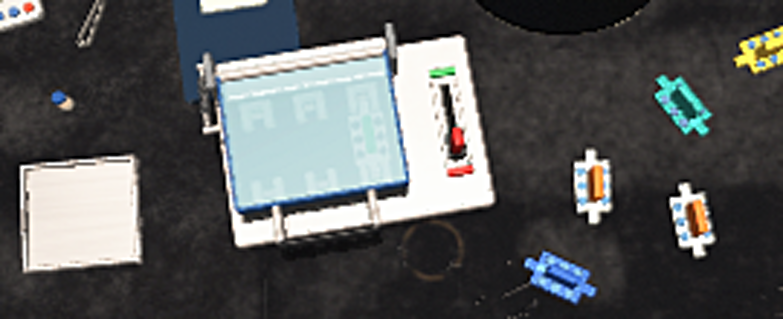

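The enlarged crop shows the hood shut, the lock grip at (457,140) at its red end, and a used carrier through the hood in the right bay at (370,135). Two fresh carriers lie at (597,185) and (693,220).

Run:
```python
from h import *
z=np.load('top0.npz'); im=z['im'];P=z['P']
m=bot.camera_model('top');K=np.array(m['K']);T=np.array(m['cam_to_world'])
def ray(u,v,h):
    d=T[:3,:3]@np.array([(u-K[0,2])/K[0,0],(v-K[1,2])/K[1,1],1]); return T[:3,3]+d*(h-T[2,3])/d[2]
for c in [(237,246),(493,203),(463,35)]:
    print('deck corner',ray(c[0]/2.9+120,c[1]/2.9+140,.026).round(4))
# handle: points z .07-.1 in front region
sub=P[190:235,195:275]; mm=(sub[...,2]>.074)&(sub[...,2]<.1)&(sub[...,0]<.525)
q=sub[mm]; print('handle',len(q))
for a in np.arange(.44,.53,.008): 
    s=q[(q[:,0]>=a)&(q[:,0]<a+.008)]
    if len(s): print(a.round(3),len(s),s.min(0).round(3),s.max(0).round(3))
hsv=cv2.cvtColor(im,cv2.COLOR_RGB2HSV)
for (u,v) in [(325,202),(361,214)]:
    # plate extents: bright points around
    s=P[v-16:v+17,u-16:u+17]; g=(s[...,2]>.003)&(s[...,2]<.05)
    r=cv2.minAreaRect(s[g][:,:2].astype(np.float32)); print('carrier',g.sum(),np.round(r[0],4),np.round(r[1],3),r[2])
    mk=cv2.inRange(hsv,(5,150,120),(18,255,255))[v-16:v+17,u-16:u+17]>0
    o=s[mk]; o=o[o[:,2]>.038]; c=o[:,:2]-o[:,:2].mean(0); w,V=np.linalg.eigh(c.T@c); print(' rib top',len(o),o.mean(0).round(4),np.degrees(np.arctan2(*(V[::-1,1]*np.sign(V[0,1])))).round(1))
rd=P[170:200,268:290].reshape(-1,3); rd=rd[rd[:,2]>.068]; print('lock top',len(rd),rd.mean(0).round(4),rd.min(0).round(3),rd.max(0).round(3))
# tray
s=P[185:245,115:175]; g=s[(s[...,2]>.01)&(s[...,2]<.03)]; print('tray rim',g[:,:2].min(0).round(3),g[:,:2].max(0).round(3))
```

```text
deck corner [0.4442 0.2107 0.026 ]
deck corner [ 0.4897 -0.0946  0.026 ]
deck corner [ 0.6992 -0.0655  0.026 ]
handle 850
0.44 50 [0.442 0.07  0.084] [0.448 0.158 0.095]
0.448 59 [0.448 0.04  0.081] [0.456 0.158 0.097]
0.456 28 [0.456 0.04  0.084] [0.464 0.161 0.094]
0.464 12 [0.465 0.043 0.085] [0.47  0.161 0.094]
0.472 23 [0.472 0.043 0.074] [0.48  0.204 0.092]
0.48 51 [0.48  0.046 0.074] [0.488 0.208 0.097]
0.488 99 [0.488 0.046 0.079] [0.496 0.207 0.097]
0.496 124 [0.496 0.033 0.074] [0.504 0.208 0.097]
0.504 146 [0.504 0.01  0.079] [0.512 0.211 0.096]
0.512 151 [0.512 0.01  0.084] [0.52  0.211 0.098]
0.52 89 [0.52  0.01  0.084] [0.525 0.211 0.096]
carrier 317 [ 0.5202 -0.2223] [0.114 0.118] 86.93624877929688
 rib top 35 [ 0.5135 -0.2163  0.044 ] 1.4
carrier 315 [ 0.4741 -0.3466] [0.117 0.115] 88.07946014404297
 rib top 31 [ 0.4678 -0.3339  0.0438] 7.0
lock top 24 [ 0.5611 -0.0498  0.0784] [ 0.552 -0.055  0.072] [ 0.572 -0.045  0.082]
tray rim [0.422 0.329] [0.593 0.521]
```

Call:
step_arm(
  series=[
    [[-0.92,-0.9,0],[0,0,0]],
    [[-0.92,-0.9,0],[0,0,0]],
    [[-0.92,-0.9,0],[0,0,0]],
    [[-0.92,-0.9,0],[0,0,0]],
    [[-0.92,-0.9,0],[0,0,0]],
    [[-0.92,-0.9,0],[0,0,0]],
    [[-0.92,-0.9,0],[0,0,0]],
    [[-0.92,-0.9,0],[0,0,0]],
  ],
  hand=0.45,
)

```text
t: 0.77
ee_pos: [0.2579, 0.49, 0.2392]
tcp_rot: [-0.0, 0.142, 0.99, 0.0]
wrist_force: [0.5, -0.5, 0.2]
gripper_width: 0.45
grasp_force: 0.0
```

Call:
step_arm(
  series=[
    [[-0.92,-0.9,0],[0,0,0]],
    [[-0.92,-0.9,0],[0,0,0]],
    [[-0.92,-0.9,0],[0,0,0]],
    [[-0.92,-0.9,0],[0,0,0]],
    [[-0.92,-0.9,0],[0,0,0]],
    [[-0.92,-0.9,0],[0,0,0]],
    [[-0.92,-0.9,0],[0,0,0]],
    [[-0.92,-0.9,0],[0,0,0]],
  ],
)

```text
t: 1.43
ee_pos: [0.3334, 0.3557, 0.2392]
tcp_rot: [-0.0, 0.141, 0.99, 0.0]
wrist_force: [-0.3, -0.1, 0.1]
gripper_width: 0.451
grasp_force: 0.0
```

Call:
step_arm(
  series=[
    [[-0.92,-0.9,0],[0,0,0]],
    [[-0.92,-0.9,0],[0,0,0]],
    [[-0.92,-0.9,0],[0,0,0]],
    [[-0.92,-0.9,0],[0,0,0]],
    [[-0.92,-0.9,0],[0,0,0]],
    [[-0.92,-0.9,0],[0,0,0]],
    [[-0.92,-0.9,0],[0,0,0]],
    [[-0.92,-0.9,0],[0,0,0]],
  ],
)

```text
t: 2.1
ee_pos: [0.4089, 0.221, 0.2392]
tcp_rot: [-0.0, 0.141, 0.99, 0.0]
wrist_force: [-0.2, 0.6, -0.2]
gripper_width: 0.453
grasp_force: 0.0
```

Call:
step_arm(
  series=[
    [[-0.92,-0.9,0],[0,0,0]],
    [[-0.92,-0.9,0],[0,0,0]],
    [[-0.92,-0.9,0],[0,0,0]],
    [[-0.92,-0.9,0],[0,0,0]],
    [[-0.92,-0.9,0],[0,0,0]],
    [[-0.92,-0.9,0],[0,0,0]],
    [[-0.92,-0.9,0],[0,0,0]],
    [[-0.92,-0.9,0],[0,0,0]],
  ],
)

```text
t: 2.77
ee_pos: [0.4844, 0.0865, 0.2392]
tcp_rot: [-0.0, 0.141, 0.99, 0.0]
wrist_force: [-0.1, 0.8, -0.3]
gripper_width: 0.45
grasp_force: 0.0
```

Call:
step_arm(
  series=[
    [[-0.92,-0.9,0],[0,0,-0.069]],
    [[-0.92,-0.9,0],[0,0,-0.069]],
    [[-0.92,-0.9,0],[0,0,-0.069]],
    [[-0.92,-0.9,0],[0,0,-0.069]],
    [[-0.92,-0.9,0],[0,0,-0.069]],
    [[-0.92,-0.9,0],[0,0,-0.069]],
    [[-0.92,-0.9,0],[0,0,-0.069]],
    [[-0.92,-0.9,0],[0,0,-0.069]],
  ],
)

```text
t: 3.43
ee_pos: [0.56, -0.0479, 0.2393]
tcp_rot: [-0.0, -0.075, 0.997, 0.0]
wrist_force: [-0.0, -0.7, -0.0]
gripper_width: 0.447
grasp_force: 0.0
```

Call:
step_arm(
  series=[
    [[0,0,0.3],[0,0,0]],
    [[0,-0.01,0.6],[0,0,0]],
    [[0,-0.01,0.78],[0,0,0]],
    [[0,-0.01,0.78],[0,0,0]],
    [[0,-0.01,0.78],[0,0,0]],
    [[0,-0.01,0.78],[0,0,0]],
    [[0,-0.01,0.78],[0,0,0]],
    [[0,-0.01,0.78],[0,0,0]],
  ],
)

```text
t: 4.1
ee_pos: [0.5618, -0.0506, 0.1474]
tcp_rot: [0.001, -0.074, 0.997, -0.0]
wrist_force: [-0.1, 0.4, -1.0]
gripper_width: 0.45
grasp_force: 0.0
```

Call:
step_arm(
  series=[
    [[0,0,0.1],[0,0,0]],
    [[0,0,0.2],[0,0,0]],
    [[0,0,0.3],[0,0,0]],
    [[0,0,0.4],[0,0,0]],
    [[0,0,0.5],[0,0,0]],
    [[0,0,0.6],[0,0,0]],
    [[0,0,0.7],[0,0,0]],
    [[0,0,0.78],[0,0,0]],
  ],
)

```text
t: 4.77
ee_pos: [0.561, -0.0507, 0.0515]
tcp_rot: [0.0, -0.074, 0.997, -0.0]
wrist_force: [0.4, -0.2, -0.1]
gripper_width: 0.447
grasp_force: 0.0
```

Call:
step_arm(
  series=[
    [[0,0,0],[0,0,0]],
    [[0,0,0],[0,0,0]],
    [[0,0,0],[0,0,0]],
    [[0,0,0],[0,0,0]],
    [[0,0,0],[0,0,0]],
    [[0,0,0],[0,0,0]],
    [[0,0,0],[0,0,0]],
    [[0,0,0],[0,0,0]],
  ],
  hand=0,
  newtons=20,
)

```text
t: 5.43
ee_pos: [0.5607, -0.0505, 0.0521]
tcp_rot: [-0.0, -0.074, 0.997, 0.0]
wrist_force: [-0.7, 5.5, -11.0]
gripper_width: 0.135
grasp_force: 22.9
```

Call:
step_arm(
  series=[
    [[-0.1,0,0],[0,0,0]],
    [[-0.2,0,0],[0,0,0]],
    [[-0.3,0,0],[0,0,0]],
    [[-0.4,0,0],[0,0,0]],
    [[-0.5,0,0],[0,0,0]],
    [[-0.6,0,0],[0,0,0]],
    [[-0.65,0,0],[0,0,0]],
    [[-0.69,0,0],[0,0,0]],
  ],
)

```text
t: 6.1
ee_pos: [0.6366, -0.0388, 0.0511]
tcp_rot: [-0.006, -0.075, 0.997, 0.0]
wrist_force: [-34.6, -9.0, 7.5]
gripper_width: 0.135
grasp_force: 25.2
```

Run:
```python
from h import *
st(); im,*_=look('top'); cv2.imwrite('pics/c2.png',cv2.resize(im[140:250,170:330,::-1],None,fx=4,fy=4,interpolation=cv2.INTER_CUBIC))
```

```text
t 6.1 p [ 0.6366 -0.0388  0.0511] x [-0.989 -0.149  0.012] y [-0.149  0.989  0.002] z [-0.012 -0.    -1.   ] F [-34.6  -9.    7.5] w 0.135 g 25.179379284381866 q [-0.11  0.69  1.75 -0.    0.71 -1.83]
```

Call:
step_arm(
  series=[
    [[-0.02,0,0],[0,0,0]],
    [[-0.02,0,0],[0,0,0]],
    [[-0.02,0,0],[0,0,0]],
    [[-0.02,0,0],[0,0,0]],
    [[0,0,0],[0,0,0]],
    [[0,0,0],[0,0,0]],
    [[0.03,0,0],[0,0,0]],
    [[0.03,0,0],[0,0,0]],
  ],
)

```text
t: 6.82
ee_pos: [0.6375, -0.0389, 0.0512]
tcp_rot: [-0.001, -0.074, 0.997, 0.0]
wrist_force: [-2.3, 3.8, -23.6]
gripper_width: 0.143
grasp_force: 19.8
```

Call:
step_arm(
  series=[
    [[0,0,0],[0,0,0]],
    [[0,0,0],[0,0,0]],
    [[0,0,0],[0,0,0]],
    [[0,0,0],[0,0,0]],
    [[0,0,-0.3],[0,0,0]],
    [[0,0,-0.6],[0,0,0]],
    [[0,0,-0.9],[0,0,0]],
    [[0,0,-1],[0,0,0]],
  ],
  hand=0.45,
)

```text
t: 7.48
ee_pos: [0.6418, -0.0393, 0.1777]
tcp_rot: [0.003, -0.074, 0.997, -0.001]
wrist_force: [2.8, -0.8, 1.6]
gripper_width: 0.45
grasp_force: 0.0
```

Run:
```python
from h import *
st(); im,d,P,K,T=look('top'); cv2.imwrite('pics/c3.png',cv2.resize(im[140:250,170:330,::-1],None,fx=4,fy=4,interpolation=cv2.INTER_CUBIC))
im,d,P,K,T=look('side'); cv2.imwrite('pics/s3.png',cv2.resize(im[150:260,210:350,::-1],None,fx=4,fy=4,interpolation=cv2.INTER_CUBIC))
hsv=cv2.cvtColor(im,cv2.COLOR_RGB2HSV); m=cv2.inRange(hsv,(0,170,90),(4,255,255));m[:150]=0
n,l,s,c=cv2.connectedComponentsWithStats(m)
for i in range(1,n):
    if s[i,4]>4: print(c[i],s[i,4],np.nanmean(P[l==i],0).round(4),np.nanmin(P[l==i],0).round(4),np.nanmax(P[l==i],0).round(4))
```

```text
t 7.48 p [ 0.6418 -0.0393  0.1777] x [-0.989 -0.148 -0.007] y [-0.148  0.989 -0.002] z [ 0.007 -0.001 -1.   ] F [ 2.8 -0.8  1.6] w 0.45 g 0.0 q [-0.11  0.53  1.68 -0.    0.93 -1.83]
[283.02040816 194.04081633] 49 [ 0.6274 -0.0458  0.0541] [ 0.6156 -0.054   0.0321] [ 0.6395 -0.0382  0.0765]
[261.77777778 203.33333333] 9 [ 0.5295 -0.0574  0.031 ] [ 0.5218 -0.0749  0.0218] [ 0.5433 -0.034   0.0349]
[456.33333333 241.6       ] 15 [ 0.9632 -0.6305  0.0845] [ 0.9543 -0.6399  0.0823] [ 0.9713 -0.6199  0.0866]
```

View pics/s3.png

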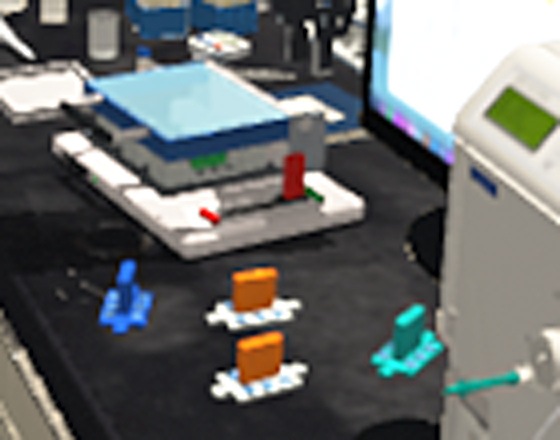

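The side view shows the red lock grip at (293,175) next to the green mark, and the used carrier's green rib in the bay at (210,160). I'll measure the lock's travel against the first picture.

Run:
```python
from h import *
def red(im,P):
    hsv=cv2.cvtColor(im,cv2.COLOR_RGB2HSV); m=cv2.inRange(hsv,(0,170,90),(4,255,255));m[:150]=0;m[:,350:]=0
    n,l,s,c=cv2.connectedComponentsWithStats(m)
    for i in range(1,n):
        if s[i,4]>12: print(c[i],s[i,4],np.nanmean(P[l==i],0).round(4),np.nanmin(P[l==i],0).round(4),np.nanmax(P[l==i],0).round(4))
z=np.load('side0.npz'); red(z['im'],z['P'])
z=np.load('top0.npz'); P=z['P'][150:205,262:290].reshape(-1,3); P=P[P[:,2]>.068]; print(P.mean(0),len(P))
im,d,P,K,T=look('top'); P=P[150:205,262:290].reshape(-1,3); P=P[(P[:,2]>.068)&(P[:,2]<.085)]; print(P.mean(0),len(P))
z=np.load('top0.npz'); P=z['P']
# handle bar fit
sub=P[190:235,195:275].reshape(-1,3); q=sub[(sub[:,2]>.074)&(sub[:,2]<.1)]
yh=np.array([-.149,.989]);xh=np.array([.989,.149]); a=q[:,:2]@xh; b=q[:,:2]@yh
for lo in np.arange(.45,.53,.004):
    k=(a>=lo)&(a<lo+.004)
    if k.any(): print(lo.round(3),k.sum(),b[k].min().round(3),b[k].max().round(3),q[k,2].mean().round(3))
```

```text
[268.86792453 196.18867925] 53 [ 0.5613 -0.0529  0.0562] [ 0.5497 -0.0659  0.0338] [0.6103 0.0474 0.0782]
[ 0.56114041 -0.04980612  0.07837295] 24
[nan nan nan] 0
0.45 18 -0.021 0.082 0.087
0.454 48 -0.028 0.091 0.09
0.458 46 -0.028 0.091 0.091
0.462 28 -0.026 0.09 0.089
0.466 6 -0.027 0.089 0.089
0.47 7 -0.027 0.089 0.09
0.474 7 -0.028 0.088 0.088
0.478 8 -0.026 0.091 0.089
0.482 7 -0.026 0.09 0.09
0.486 7 -0.027 0.089 0.089
0.49 7 -0.027 0.089 0.089
0.494 7 -0.028 0.089 0.088
0.498 9 -0.025 0.092 0.087
0.502 105 -0.066 0.13 0.087
0.506 72 -0.067 0.129 0.091
0.51 69 -0.067 0.133 0.091
0.514 79 -0.068 0.132 0.091
0.518 72 -0.069 0.131 0.091
0.522 74 -0.066 0.131 0.091
0.526 68 -0.067 0.13 0.091
0.53 78 -0.067 0.129 0.091<stdin>:9: RuntimeWarning: Mean of empty slice.
  ret = um.true_divide(
```

Call:
step_arm(
  series=[
    [[0.7,0.69,0],[0,0,0]],
    [[0.7,0.69,0],[0,0,0]],
    [[0.7,0.69,0],[0,0,0]],
    [[0.7,0.69,0],[0,0,0]],
    [[0.7,0.69,0],[0,0,0]],
    [[0.7,0.69,0],[0,0,0]],
    [[0.7,0.69,0],[0,0,0]],
    [[0.7,0.69,0],[0,0,0]],
  ],
)

```text
t: 8.3
ee_pos: [0.5445, 0.0299, 0.1716]
tcp_rot: [-0.0, -0.074, 0.997, -0.0]
wrist_force: [1.2, 0.9, -0.6]
gripper_width: 0.449
grasp_force: 0.0
```

Call:
step_arm(
  series=[
    [[0.7,0.69,0],[0,0,0.125]],
    [[0.7,0.69,0],[0,0,0.125]],
    [[0.7,0.69,0],[0,0,0.125]],
    [[0.7,0.69,0],[0,0,0.125]],
    [[0.7,0.69,0],[0,0,0.125]],
    [[0.7,0.69,0],[0,0,0.125]],
    [[0.7,0.69,0],[0,0,0.125]],
    [[0.7,0.69,0],[0,0,0.125]],
  ],
)

```text
t: 8.97
ee_pos: [0.4491, 0.0997, 0.172]
tcp_rot: [0.0, 0.314, 0.949, 0.0]
wrist_force: [-1.0, 0.6, -0.1]
gripper_width: 0.446
grasp_force: 0.0
```

Run:
```python
from h import *
st()
z=np.load('top0.npz'); P0=z['P']
im,d,P,K,T=look('top'); cv2.imwrite('pics/c4.png',cv2.resize(im[140:250,170:330,::-1],None,fx=4,fy=4,interpolation=cv2.INTER_CUBIC))
for Q in (P0,P):
    s=Q[150:205,262:290].reshape(-1,3); s=s[(s[:,2]>.06)&(s[:,2]<.085)]; print(len(s),s.mean(0).round(4),s.min(0).round(3),s.max(0).round(3))
```

```text
t 8.97 p [0.4491 0.0997 0.172 ] x [-0.802  0.597 -0.   ] y [0.597 0.802 0.   ] z [ 0.  0. -1.] F [-1.   0.6 -0.1] w 0.446 g 0.0 q [ 0.15  0.31  2.09 -0.    0.74 -0.78]
27 [ 0.5608 -0.0496  0.0768] [ 0.552 -0.056  0.06 ] [ 0.572 -0.043  0.082]
28 [ 0.6288 -0.0392  0.075 ] [ 0.619 -0.044  0.062] [ 0.641 -0.034  0.081]
```

View pics/c4.png

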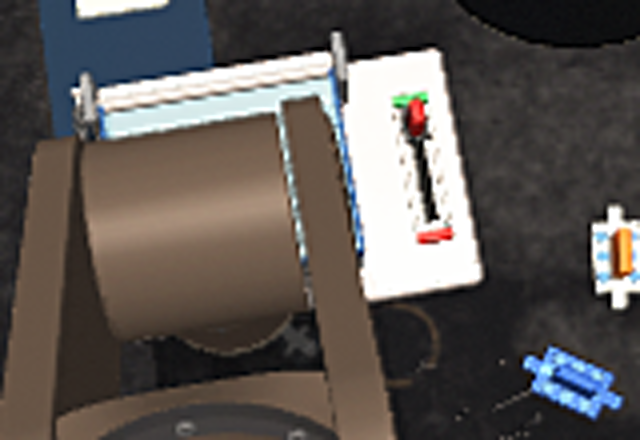

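The picture shows the lock at (417,118), right against the green mark. Its centre lies 40 mm from the midpoint between the two marks, so it is at the rear stop. Next is the hood handle.

Call:
step_arm(
  series=[
    [[0,0,0],[0,0,0.125]],
    [[0,0,0],[0,0,0.125]],
    [[0,0,0],[0,0,0.125]],
    [[0,0,0],[0,0,0.125]],
    [[0,0,0],[0,0,0.125]],
    [[0,0,0],[0,0,0.125]],
    [[0,0,0],[0,0,0.125]],
    [[0,0,0],[0,0,0.125]],
  ],
  hand=0.33,
)

```text
t: 9.68
ee_pos: [0.4488, 0.0997, 0.172]
tcp_rot: [-0.0, 0.653, 0.758, -0.0]
wrist_force: [0.1, -0.1, 0.5]
gripper_width: 0.328
grasp_force: 0.0
```

Call:
step_arm(
  series=[
    [[0,0,0.1],[0,0,0]],
    [[0,0,0.2],[0,0,0]],
    [[0,0,0.3],[0,0,0]],
    [[0,0,0.4],[0,0,0]],
    [[0,0,0.5],[0,0,0]],
    [[0,0,0.6],[0,0,0]],
    [[0,0,0.7],[0,0,0]],
    [[0,0,0.8],[0,0,0]],
  ],
)

```text
t: 10.35
ee_pos: [0.4487, 0.0997, 0.0754]
tcp_rot: [0.0, 0.651, 0.759, 0.0]
wrist_force: [-0.7, 0.8, 0.2]
gripper_width: 0.332
grasp_force: 0.0
```

Call:
step_arm(
  series=[
    [[0,0,0],[0,0,0]],
    [[0,0,0],[0,0,0]],
    [[0,0,0],[0,0,0]],
    [[0,0,0],[0,0,0]],
    [[0,0,0],[0,0,0]],
    [[0,0,0],[0,0,0]],
    [[0,0,0],[0,0,0]],
    [[0,0,0],[0,0,0]],
  ],
  hand=0,
  newtons=25,
)

```text
t: 11.02
ee_pos: [0.4485, 0.0998, 0.0763]
tcp_rot: [0.0, 0.653, 0.758, 0.0]
wrist_force: [0.1, -5.1, -3.6]
gripper_width: 0.128
grasp_force: 25.6
```

Call:
step_arm(
  series=[
    [[0,0.004,-0.119],[0,0,0]],
    [[0,0.017,-0.238],[0,0,0]],
    [[0,0.038,-0.356],[0,0,0]],
    [[0,0.067,-0.472],[0,0,0]],
    [[0,0.104,-0.586],[0,0,0]],
    [[0,0.148,-0.697],[0,0,0]],
    [[0,0.2,-0.804],[0,0,0]],
    [[0,0.261,-0.907],[0,0,0]],
  ],
)

```text
t: 11.68
ee_pos: [0.4786, 0.1044, 0.1856]
tcp_rot: [-0.0, 0.652, 0.758, -0.001]
wrist_force: [-2.4, -3.2, -2.5]
gripper_width: 0.131
grasp_force: 24.6
```

Call:
step_arm(
  series=[
    [[0,0.088,-0.127],[0,0,0]],
    [[0,0.186,-0.244],[0,0,0]],
    [[0,0.295,-0.353],[0,0,0]],
    [[0,0.413,-0.452],[0,0,0]],
    [[0,0.524,-0.53],[0,0,0]],
    [[0,0.643,-0.6],[0,0,0]],
    [[0,0.765,-0.66],[0,0,0]],
    [[0,0.893,-0.708],[0,0,0]],
  ],
)

```text
t: 12.35
ee_pos: [0.5858, 0.1205, 0.2713]
tcp_rot: [0.0, 0.653, 0.758, 0.0]
wrist_force: [1.8, -1.9, -2.9]
gripper_width: 0.127
grasp_force: 25.2
```

Call:
step_arm(
  series=[
    [[0,0.114,-0.035],[0,0,0]],
    [[0,0.231,-0.062],[0,0,0]],
    [[0,0.349,-0.08],[0,0,0]],
    [[0,0.468,-0.09],[0,0,0]],
    [[0,0.571,-0.093],[0,0,0]],
    [[0,0.673,-0.088],[0,0,0]],
    [[0,0.741,-0.083],[0,0,0]],
    [[0,0.741,-0.083],[0,0,0]],
  ],
)

```text
t: 13.02
ee_pos: [0.6747, 0.134, 0.2797]
tcp_rot: [0.0, 0.653, 0.758, 0.0]
wrist_force: [1.8, -0.2, 2.0]
gripper_width: 0.126
grasp_force: 26.6
```

Run:
```python
from h import *
st(); im,d,P,K,T=look('side'); cv2.imwrite('pics/s5.png',cv2.resize(im[90:240,170:350,::-1],None,fx=3.5,fy=3.5,interpolation=cv2.INTER_CUBIC))
```

```text
t 13.02 p [0.6747 0.134  0.2797] x [-0.148  0.989  0.   ] y [0.989 0.148 0.001] z [ 0.001  0.    -1.   ] F [ 1.8 -0.2  2. ] w 0.126 g 26.5851491689682 q [0.15 0.5  1.46 0.   1.18 0.  ]
```

View pics/s5.png

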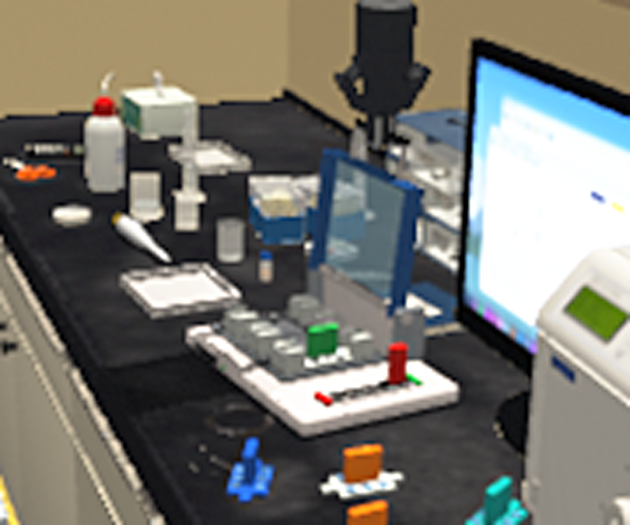

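The side view shows the hood standing open with the gripper on the bar. There is one green-ribbed carrier at (322,340), in the right bay, and the other bays are empty. I'll let go, rise and clear the view.

Call:
step_arm(
  series=[
    [[0,0,0],[0,0,0]],
    [[0,0,0],[0,0,0]],
    [[0,0,0],[0,0,0]],
    [[0,0,-0.15],[0,0,0]],
    [[0,0,-0.3],[0,0,0]],
    [[0,0,-0.5],[0,0,0]],
    [[0,0,-0.5],[0,0,0]],
    [[0,0,-0.5],[0,0,0]],
  ],
  hand=0.4,
)

```text
t: 13.73
ee_pos: [0.6735, 0.1337, 0.3415]
tcp_rot: [0.001, 0.653, 0.758, 0.001]
wrist_force: [-0.1, 0.6, -0.5]
gripper_width: 0.401
grasp_force: 0.0
```

Call:
step_arm(
  series=[
    [[0,-0.3,0],[0,0,0]],
    [[0.3,-0.51,0],[0,0,0]],
    [[0.6,-0.51,0],[0,0,0]],
    [[0.82,-0.51,0],[0,0,0]],
    [[0.82,-0.51,0],[0,0,0]],
    [[0.82,-0.51,0],[0,0,0]],
    [[0.82,-0.51,0],[0,0,0]],
    [[0.82,-0.51,0],[0,0,0]],
  ],
)

```text
t: 14.4
ee_pos: [0.5982, 0.221, 0.3393]
tcp_rot: [-0.0, 0.653, 0.757, -0.0]
wrist_force: [0.6, -1.4, 0.2]
gripper_width: 0.405
grasp_force: 0.0
```

Call:
step_arm(
  series=[
    [[0.82,-0.51,0],[0,0,0]],
    [[0.82,-0.51,0],[0,0,0]],
    [[0.82,-0.51,0],[0,0,0]],
    [[0.82,-0.51,0],[0,0,0]],
    [[0.82,-0.51,0],[0,0,0]],
    [[0.82,-0.51,0],[0,0,0]],
    [[0.82,-0.51,0],[0,0,0]],
    [[0.82,-0.51,0],[0,0,0]],
  ],
)

```text
t: 15.07
ee_pos: [0.524, 0.309, 0.3397]
tcp_rot: [0.0, 0.653, 0.757, -0.0]
wrist_force: [0.1, -0.2, 1.1]
gripper_width: 0.405
grasp_force: 0.0
```

Call:
step_arm(
  series=[
    [[0.82,-0.51,0.3],[0,0,-0.125]],
    [[0.82,-0.51,0.3],[0,0,-0.125]],
    [[0.82,-0.51,0.3],[0,0,-0.125]],
    [[0.82,-0.51,0.3],[0,0,-0.125]],
    [[0.82,-0.51,0.3],[0,0,-0.125]],
    [[0.82,-0.51,0.3],[0,0,-0.125]],
    [[0.82,-0.51,0.3],[0,0,-0.125]],
    [[0.82,-0.51,0.3],[0,0,-0.125]],
  ],
)

```text
t: 15.73
ee_pos: [0.4487, 0.3978, 0.3037]
tcp_rot: [-0.0, 0.312, 0.95, -0.0]
wrist_force: [-0.6, -0.8, -0.0]
gripper_width: 0.403
grasp_force: 0.0
```

Call:
step_arm(
  series=[
    [[0,0,0],[0,0,-0.125]],
    [[0,0,0],[0,0,-0.125]],
    [[0,0,0],[0,0,-0.125]],
    [[0,0,0],[0,0,-0.125]],
    [[0,0,0],[0,0,-0.125]],
    [[0,0,0],[0,0,-0.125]],
    [[0,0,0],[0,0,-0.125]],
    [[0,0,0],[0,0,-0.125]],
  ],
)

```text
t: 16.4
ee_pos: [0.4486, 0.3978, 0.3038]
tcp_rot: [-0.0, -0.074, 0.997, -0.0]
wrist_force: [0.2, 0.2, 0.1]
gripper_width: 0.398
grasp_force: 0.0
```

```bash
cat >> h.py <<'E'
def ribs(im,P,kind,z0=.0,zt=.044,show=True):
    lo,hi=((5,150,100),(18,255,255)) if kind=='orange' else ((45,100,50),(75,255,255))
    m=cv2.inRange(cv2.cvtColor(im,cv2.COLOR_RGB2HSV),lo,hi); n,l,s,c=cv2.connectedComponentsWithStats(m)
    for i in range(1,n):
        p=P[l==i]; p=p[np.isfinite(p[:,0])]
        if s[i,4]<10 or len(p)<10: continue
        if p[:,1].max()>.6 or p[:,0].min()<.35 or p[:,1].min()<-.45: continue
        p=p[p[:,2]>np.max(p[:,2])-.012]; q=p[:,:2]-p[:,:2].mean(0); w,V=np.linalg.eigh(q.T@q); v=V[:,1]*np.sign(V[0,1])
        print(kind,c[i].round(1),len(p),'mean',p.mean(0).round(4),'mid',((p.min(0)+p.max(0))/2).round(4),'zmax',p[:,2].max().round(3),'yaw',np.degrees(np.arctan2(v[1],v[0])).round(1))
E
python3 - <<'E'
from h import *
st(); im,d,P,K,T=look('top'); np.savez('top6.npz',im=im,P=P); cv2.imwrite('pics/c6.png',cv2.resize(im[140:250,120:390,::-1],None,fx=2.9,fy=2.9,interpolation=cv2.INTER_CUBIC))
ribs(im,P,'orange');ribs(im,P,'green')
im,d,P,K,T=look('side','s6.png'); np.savez('side6.npz',im=im,P=P); ribs(im,P,'orange');ribs(im,P,'green')
E
```

```text
t 16.4 p [0.4486 0.3978 0.3038] x [-0.989 -0.147  0.   ] y [-0.147  0.989 -0.   ] z [-0. -0. -1.] F [0.2 0.2 0.1] w 0.398 g 0.0 q [ 0.67  0.35  1.64 -0.    1.15 -1.04]
orange [325.1 202.5] 31 mean [ 0.5137 -0.2163  0.0444] mid [ 0.5123 -0.2159  0.0446] zmax 0.049 yaw 0.3
orange [359.8 214.9] 33 mean [ 0.468  -0.333   0.0424] mid [ 0.4675 -0.3327  0.0418] zmax 0.048 yaw 9.8
green [272.2 164.4] 17 mean [ 0.6522 -0.0371  0.0329] mid [ 0.6521 -0.0382  0.0329] zmax 0.038 yaw -77.6
green [247.  185.9] 31 mean [0.5698 0.0525 0.0734] mid [0.57   0.0522 0.0725] zmax 0.078 yaw 8.0
orange [272.9 222. ] 38 mean [ 0.5081 -0.2218  0.0371] mid [ 0.5106 -0.2213  0.0367] zmax 0.043 yaw -5.8
orange [274.4 238.8] 37 mean [ 0.464  -0.3396  0.0387] mid [ 0.4658 -0.3353  0.0391] zmax 0.045 yaw 6.5
green [261.5 186.7] 25 mean [0.568  0.0479 0.0684] mid [0.5681 0.0471 0.0679] zmax 0.074 yaw 9.2
```

View pics/c6.png

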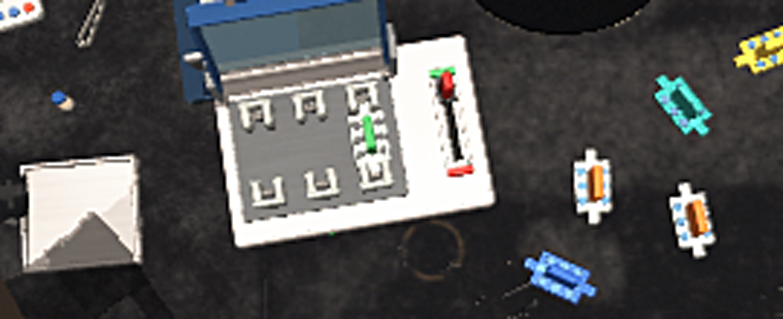

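The top view shows the hood standing open with the right bay's green carrier at (370,133). Bays 2 and 3 are empty, and both fresh carriers are where they were.

Call:
step_arm(
  series=[
    [[-0.19,-1,0.3],[0,0,0]],
    [[-0.19,-1,0.3],[0,0,0]],
    [[-0.19,-1,0.3],[0,0,0]],
    [[-0.19,-1,0.3],[0,0,0]],
    [[-0.19,-1,0.3],[0,0,0]],
    [[-0.19,-1,0.3],[0,0,0]],
    [[-0.19,-1,0.3],[0,0,0]],
    [[-0.19,-1,0.3],[0,0,0]],
  ],
)

```text
t: 17.17
ee_pos: [0.4883, 0.2842, 0.2682]
tcp_rot: [0.0, -0.075, 0.997, 0.0]
wrist_force: [-0.0, 0.3, 0.0]
gripper_width: 0.399
grasp_force: 0.0
```

Call:
step_arm(
  series=[
    [[-0.19,-1,0.3],[0,0,0]],
    [[-0.19,-1,0.3],[0,0,0]],
    [[-0.19,-1,0.3],[0,0,0]],
    [[-0.19,-1,0.3],[0,0,0]],
    [[-0.19,-1,0.3],[0,0,0]],
    [[-0.19,-1,0.3],[0,0,0]],
    [[-0.19,-1,0.3],[0,0,0]],
    [[-0.19,-1,0.3],[0,0,0]],
  ],
)

```text
t: 17.83
ee_pos: [0.5286, 0.1692, 0.2323]
tcp_rot: [0.0, -0.075, 0.997, 0.0]
wrist_force: [0.0, -0.6, -0.0]
gripper_width: 0.396
grasp_force: 0.0
```

Call:
step_arm(
  series=[
    [[-0.19,-1,0.69],[0,0,0]],
    [[-0.19,-1,0.69],[0,0,0]],
    [[-0.19,-1,0.69],[0,0,0]],
    [[-0.19,-1,0.69],[0,0,0]],
    [[-0.19,-1,0.69],[0,0,0]],
    [[-0.19,-1,0.69],[0,0,0]],
    [[-0.19,-1,0.69],[0,0,0]],
    [[-0.19,-1,0.69],[0,0,0]],
  ],
)

```text
t: 18.5
ee_pos: [0.5693, 0.0538, 0.15]
tcp_rot: [0.001, -0.075, 0.997, 0.0]
wrist_force: [-0.8, -0.6, 0.9]
gripper_width: 0.405
grasp_force: 0.0
```

Call:
step_arm(
  series=[
    [[0,-0.01,0.1],[0,0,0]],
    [[0,-0.01,0.2],[0,0,0]],
    [[0,-0.01,0.3],[0,0,0]],
    [[0,-0.01,0.4],[0,0,0]],
    [[0,-0.01,0.5],[0,0,0]],
    [[0,-0.01,0.6],[0,0,0]],
    [[0,-0.01,0.7],[0,0,0]],
    [[0,-0.01,0.84],[0,0,0]],
  ],
)

```text
t: 19.17
ee_pos: [0.5698, 0.0517, 0.0481]
tcp_rot: [0.001, -0.075, 0.997, -0.0]
wrist_force: [0.7, -0.8, 0.2]
gripper_width: 0.399
grasp_force: 0.0
```

Call:
step_arm(
  series=[
    [[0,0,0],[0,0,0]],
    [[0,0,0],[0,0,0]],
    [[0,0,0],[0,0,0]],
    [[0,0,0],[0,0,0]],
    [[0,0,0],[0,0,0]],
    [[0,0,0],[0,0,0]],
    [[0,0,0],[0,0,0]],
    [[0,0,0],[0,0,0]],
  ],
  hand=0,
  newtons=60,
)

```text
t: 19.83
ee_pos: [0.5694, 0.0513, 0.0486]
tcp_rot: [0.0, -0.074, 0.997, -0.0]
wrist_force: [-1.2, -1.4, -0.8]
gripper_width: 0.135
grasp_force: 59.1
```

Call:
step_arm(
  series=[
    [[0,0,-0.05],[0,0,0]],
    [[0,0,-0.1],[0,0,0]],
    [[0,0,-0.15],[0,0,0]],
    [[0,0,-0.2],[0,0,0]],
    [[0,0,-0.3],[0,0,0]],
    [[0,0,-0.5],[0,0,0]],
    [[0,0,-0.7],[0,0,0]],
    [[0,0,-0.8],[0,0,0]],
  ],
)

```text
t: 20.5
ee_pos: [0.5705, 0.0513, 0.1478]
tcp_rot: [0.002, -0.074, 0.997, -0.0]
wrist_force: [0.5, 0.2, 0.3]
gripper_width: 0.134
grasp_force: 61.3
```

Run:
```python
from h import *
st(); im,d,P,K,T=look('side'); ribs(im,P,'green'); ribs(im,P,'orange')
z=np.load('top6.npz');im=z['im'];P=z['P']
m=bot.camera_model('top');K=np.array(m['K']);T=np.array(m['cam_to_world'])
def ray(u,v,h):
    d=T[:3,:3]@np.array([(u-K[0,2])/K[0,0],(v-K[1,2])/K[1,1],1]); return T[:3,3]+d*(h-T[2,3])/d[2]
im0=np.load('top0.npz')['im']; g=cv2.cvtColor(im0,cv2.COLOR_RGB2HSV)
mk=((g[...,2]>140)&(g[...,1]<70)).astype(np.uint8)*255; mk[:188]=0;mk[240:]=0;mk[:,:120]=0;mk[:,175:]=0
c=max(cv2.findContours(mk,0,2)[0],key=cv2.contourArea); q=np.array([ray(*p[0],.016)[:2] for p in c],np.float32); print('tray',cv2.minAreaRect(q))
```

```text
t 20.5 p [0.5705 0.0513 0.1478] x [-0.989 -0.148 -0.003] y [-0.148  0.989 -0.   ] z [ 0.003  0.    -1.   ] F [0.5 0.2 0.3] w 0.134 g 61.34934425354004 q [ 0.04  0.48  1.87  0.    0.79 -1.68]
green [259.6 165.3] 6 mean [0.5561 0.0444 0.1693] mid [0.5566 0.0475 0.1672] zmax 0.173 yaw 57.6
green [266.5 164.5] 6 mean [0.5886 0.049  0.1666] mid [0.5886 0.0491 0.1668] zmax 0.171 yaw 35.0
orange [272.9 222. ] 32 mean [ 0.5084 -0.2222  0.0384] mid [ 0.5096 -0.2214  0.0385] zmax 0.044 yaw -2.0
orange [274.4 238.7] 41 mean [ 0.4645 -0.3394  0.0379] mid [ 0.4663 -0.339   0.0379] zmax 0.044 yaw 4.9
tray ((0.4898010194301605, 0.4029404819011688), (0.13089556992053986, 0.14133180677890778), 4.445769786834717)
```

Call:
step_arm(
  series=[
    [[0.02,0.2,0],[0,0,0]],
    [[0.04,0.4,0],[0,0,0]],
    [[0.06,0.6,0],[0,0,0]],
    [[0.076,0.8,0],[0,0,0]],
    [[0.076,1,0],[0,0,0]],
    [[0.076,1,0],[0,0,0]],
    [[0.076,1,0],[0,0,0]],
    [[0.076,1,0],[0,0,0]],
  ],
)

```text
t: 21.22
ee_pos: [0.5425, 0.1684, 0.1446]
tcp_rot: [0.0, -0.075, 0.997, -0.0]
wrist_force: [0.3, -0.0, -2.1]
gripper_width: 0.132
grasp_force: 61.4
```

Call:
step_arm(
  series=[
    [[0.02,0.2,0],[0,0,0]],
    [[0.04,0.4,0],[0,0,0]],
    [[0.06,0.6,0],[0,0,0]],
    [[0.076,0.8,0],[0,0,0]],
    [[0.076,1,0],[0,0,0]],
    [[0.076,1,0],[0,0,0]],
    [[0.076,1,0],[0,0,0]],
    [[0.076,1,0],[0,0,0]],
  ],
)

```text
t: 21.88
ee_pos: [0.5158, 0.2849, 0.1442]
tcp_rot: [-0.0, -0.074, 0.997, -0.0]
wrist_force: [-0.4, -1.0, -1.0]
gripper_width: 0.128
grasp_force: 61.4
```

Call:
step_arm(
  series=[
    [[0.02,0.2,0],[0,0,0.011]],
    [[0.04,0.4,0],[0,0,0.011]],
    [[0.06,0.6,0.1],[0,0,0.011]],
    [[0.076,0.8,0.2],[0,0,0.011]],
    [[0.076,1,0.3],[0,0,0.011]],
    [[0.076,1,0.4],[0,0,0.011]],
    [[0.076,1,0.5],[0,0,0.011]],
    [[0.076,1,0.5],[0,0,0.011]],
  ],
)

```text
t: 22.55
ee_pos: [0.4881, 0.401, 0.0818]
tcp_rot: [-0.002, -0.039, 0.999, -0.001]
wrist_force: [-0.9, -1.6, -1.5]
gripper_width: 0.131
grasp_force: 61.4
```

Run:
```python
from h import *
st(); im,d,P,K,T=look('side'); cv2.imwrite('pics/s7.png',cv2.resize(im[100:260,150:340,::-1],None,fx=3.5,fy=3.5,interpolation=cv2.INTER_CUBIC)); ribs(im,P,'green'); ribs(im,P,'orange')
```

```text
t 22.55 p [0.4881 0.401  0.0818] x [-0.997 -0.079  0.003] y [-0.079  0.997 -0.002] z [-0.003 -0.002 -1.   ] F [-0.9 -1.6 -1.5] w 0.131 g 61.416646242141724 q [ 0.64  0.64  1.76 -0.    0.74 -1.01]
green [217.5 156.8] 6 mean [0.4721 0.3972 0.1017] mid [0.4712 0.399  0.102 ] zmax 0.108 yaw 76.4
orange [272.9 222. ] 34 mean [ 0.5084 -0.2227  0.0382] mid [ 0.5103 -0.2207  0.0373] zmax 0.043 yaw -2.2
orange [274.4 238.7] 40 mean [ 0.4639 -0.3398  0.0382] mid [ 0.4662 -0.3364  0.0376] zmax 0.044 yaw 7.0
```

View pics/s7.png

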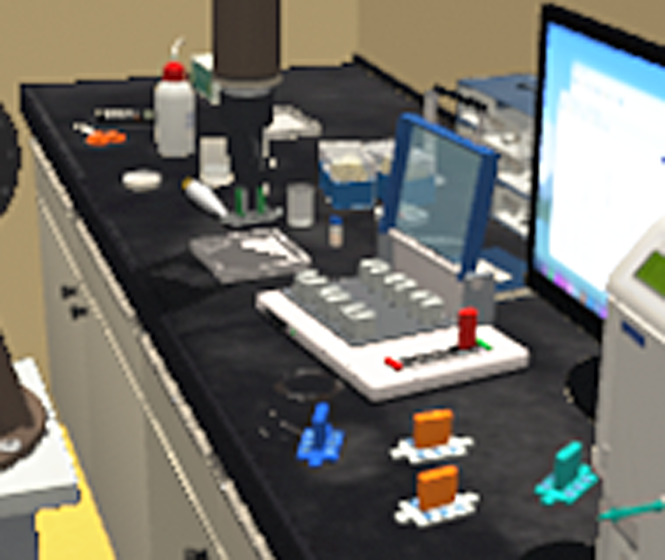

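The picture shows the used carrier level in the gripper above the tray at (250,205). The fresh carriers are unmoved at (433,430) and (437,490).

Call:
step_arm(
  series=[
    [[0,0,0.1],[0,0,0]],
    [[0,0,0.2],[0,0,0]],
    [[0,0,0.3],[0,0,0]],
    [[0,0,0.36],[0,0,0]],
    [[0,0,0.42],[0,0,0]],
    [[0,0,0.46],[0,0,0]],
    [[0,0,0.49],[0,0,0]],
    [[0,0,0.49],[0,0,0]],
  ],
)

```text
t: 23.27
ee_pos: [0.4885, 0.4031, 0.0247]
tcp_rot: [-0.0, -0.04, 0.999, -0.0]
wrist_force: [-0.7, 0.2, -1.0]
gripper_width: 0.128
grasp_force: 61.4
```

Call:
step_arm(
  series=[
    [[0,0,0],[0,0,0]],
    [[0,0,0],[0,0,0]],
    [[0,0,0],[0,0,0]],
    [[0,0,0],[0,0,0]],
    [[0,0,0],[0,0,0]],
    [[0,0,-0.1],[0,0,0]],
    [[0,0,-0.4],[0,0,0]],
    [[0,0,-0.7],[0,0,0]],
  ],
  hand=0.4,
)

```text
t: 23.93
ee_pos: [0.4878, 0.4025, 0.1099]
tcp_rot: [-0.001, -0.04, 0.999, -0.001]
wrist_force: [0.9, 0.9, 0.7]
gripper_width: 0.4
grasp_force: 0.0
```

Run:
```python
from h import *
st(); im,d,P,K,T=look('side'); ribs(im,P,'green'); ribs(im,P,'orange')
im,d,P,K,T=look('top'); ribs(im,P,'orange')
# plate axis of fresh carriers: white/bright points z<.02 near rib
for c in [(.5125,-.216),(.4675,-.333)]:
    s=P.reshape(-1,3); k=(np.hypot(s[:,0]-c[0],s[:,1]-c[1])<.06)&(s[:,2]<.03)
    br=im.reshape(-1,3).min(1)>110; p=s[k&br][:,:2]; r=cv2.minAreaRect(p.astype(np.float32)); q=p-p.mean(0); w,V=np.linalg.eigh(q.T@q); v=V[:,1]*np.sign(V[0,1])
    print(len(p),p.mean(0).round(4),np.round(r[0],4),np.round(r[1],3),r[2],'yaw',np.degrees(np.arctan2(v[1],v[0])).round(1))
```

```text
t 23.93 p [0.4878 0.4025 0.1099] x [-0.997 -0.08   0.003] y [-0.08   0.997 -0.002] z [-0.002 -0.002 -1.   ] F [0.9 0.9 0.7] w 0.4 g 0.0 q [ 0.64  0.6   1.75 -0.    0.8  -1.01]
green [221.2 167.8] 19 mean [0.4894 0.3978 0.0429] mid [0.4889 0.3979 0.0426] zmax 0.048 yaw 0.1
orange [272.9 222. ] 33 mean [ 0.5086 -0.2217  0.0378] mid [ 0.5115 -0.2211  0.0384] zmax 0.044 yaw -2.9
orange [274.4 238.7] 37 mean [ 0.4644 -0.3403  0.0389] mid [ 0.4659 -0.3397  0.0394] zmax 0.045 yaw 8.3
orange [325.  202.6] 28 mean [ 0.5131 -0.2162  0.0433] mid [ 0.5125 -0.2157  0.0442] zmax 0.049 yaw -2.1
orange [359.8 214.9] 27 mean [ 0.4684 -0.333   0.0448] mid [ 0.4689 -0.3326  0.046 ] zmax 0.052 yaw 10.3
186 [ 0.5124 -0.2165] [ 0.5146 -0.2178] [0.045 0.092] 85.55457305908203 yaw -0.3
172 [ 0.4682 -0.3324] [ 0.4699 -0.3369] [0.091 0.047] 7.896980285644531 yaw 9.8
```

Call:
step_arm(
  series=[
    [[0,0,-0.3],[0,0,0]],
    [[0.04,-1,-0.3],[0,0,0]],
    [[0.04,-1,-0.3],[0,0,0]],
    [[0.04,-1,-0.3],[0,0,0]],
    [[0.04,-1,-0.3],[0,0,0]],
    [[0.04,-1,-0.3],[0,0,0]],
    [[0.04,-1,-0.3],[0,0,0]],
    [[0.04,-1,-0.3],[0,0,0]],
  ],
)

```text
t: 24.7
ee_pos: [0.4939, 0.2841, 0.1459]
tcp_rot: [0.0, -0.04, 0.999, 0.0]
wrist_force: [-0.6, 0.7, 0.4]
gripper_width: 0.403
grasp_force: 0.0
```

Call:
step_arm(
  series=[
    [[0.04,-1,0],[0,0,0]],
    [[0.04,-1,0],[0,0,0]],
    [[0.04,-1,0],[0,0,0]],
    [[0.04,-1,0],[0,0,0]],
    [[0.04,-1,0],[0,0,0]],
    [[0.04,-1,0],[0,0,0]],
    [[0.04,-1,0],[0,0,0]],
    [[0.04,-1,0],[0,0,0]],
  ],
)

```text
t: 25.37
ee_pos: [0.4984, 0.1645, 0.1454]
tcp_rot: [0.0, -0.041, 0.999, 0.0]
wrist_force: [0.2, -0.3, -0.4]
gripper_width: 0.397
grasp_force: 0.0
```

Call:
step_arm(
  series=[
    [[0.04,-1,0],[0,0,0]],
    [[0.04,-1,0],[0,0,0]],
    [[0.04,-1,0],[0,0,0]],
    [[0.04,-1,0],[0,0,0]],
    [[0.04,-1,0],[0,0,0]],
    [[0.04,-1,0],[0,0,0]],
    [[0.04,-1,0],[0,0,0]],
    [[0.04,-1,0],[0,0,0]],
  ],
)

```text
t: 26.03
ee_pos: [0.5031, 0.0445, 0.1454]
tcp_rot: [-0.0, -0.041, 0.999, 0.0]
wrist_force: [-0.5, -0.4, -0.1]
gripper_width: 0.401
grasp_force: 0.0
```

Call:
step_arm(
  series=[
    [[0.04,-1,0],[0,0,0]],
    [[0.04,-1,0],[0,0,0]],
    [[0.04,-1,0],[0,0,0]],
    [[0.04,-1,0],[0,0,0]],
    [[0.04,-1,0],[0,0,0]],
    [[0.04,-1,0],[0,0,0]],
    [[0.04,-1,0],[0,0,0]],
    [[0.04,-1,0],[0,0,0]],
  ],
)

```text
t: 26.7
ee_pos: [0.5078, -0.0754, 0.1455]
tcp_rot: [-0.0, -0.041, 0.999, 0.0]
wrist_force: [0.2, -0.2, 0.4]
gripper_width: 0.4
grasp_force: 0.0
```

Call:
step_arm(
  series=[
    [[0.05,-1,0],[0,0,0.015]],
    [[0.05,-1,0],[0,0,0.015]],
    [[0.05,-1,0],[0,0,0.015]],
    [[0.05,-1,0],[0,0,0.015]],
    [[0.05,-1,0],[0,0,0.015]],
    [[0.05,-1,0],[0,0,0.015]],
    [[0.05,-1,0],[0,0,0.015]],
    [[0.05,-1,0],[0,0,0.015]],
  ],
)

```text
t: 27.37
ee_pos: [0.5114, -0.1955, 0.1455]
tcp_rot: [-0.0, 0.006, 1.0, 0.0]
wrist_force: [-1.2, -0.1, -0.1]
gripper_width: 0.399
grasp_force: 0.0
```

Run:
```python
from h import *
st()
P=np.load('top6.npz')['P'].reshape(-1,3); xh=np.array([.989,.148]);yh=np.array([-.148,.989]); c=np.array([.5695,.0513])
a=(P[:,:2]-c)@xh; b=(P[:,:2]-c)@yh
k=(np.abs(a)<.063)&(b>-.03)&(b<.16)&(P[:,2]>.047)&(P[:,2]<.066)&(np.abs(a)>.03)
for j in range(3):
  for s in(-1,1):
    m=k&(np.abs(b-.064*j)<.025)&(a*s>0); print(j+1,s,m.sum(),'a',np.median(a[m]).round(4),np.percentile(a[m],[5,95]).round(3),'b mid',(np.percentile(b[m],[5,95])).mean().round(4),'mean',b[m].mean().round(4))
```

```text
t 27.37 p [ 0.5114 -0.1955  0.1455] x [-1.     0.013  0.   ] y [0.013 1.    0.   ] z [-0.  0. -1.] F [-1.2 -0.1 -0.1] w 0.399 g 0.0 q [-0.42  0.46  1.92  0.    0.76 -1.98]
1 -1 59 a -0.0465 [-0.059 -0.033] b mid 0.0018 mean 0.002
1 1 59 a 0.049 [0.036 0.061] b mid 0.0016 mean 0.0013
2 -1 67 a -0.0466 [-0.059 -0.032] b mid 0.0654 mean 0.0653
2 1 59 a 0.0499 [0.037 0.062] b mid 0.0661 mean 0.0662
3 -1 67 a -0.0465 [-0.059 -0.032] b mid 0.1296 mean 0.1297
3 1 61 a 0.0503 [0.036 0.062] b mid 0.1293 mean 0.1291
```

Call:
step_arm(
  series=[
    [[-0.017,-0.183,0],[0,0,0]],
    [[-0.017,-0.183,0.2],[0,0,0]],
    [[-0.017,-0.183,0.4],[0,0,0]],
    [[-0.017,-0.183,0.55],[0,0,0]],
    [[-0.017,-0.183,0.7],[0,0,0]],
    [[-0.017,-0.183,0.8],[0,0,0]],
    [[-0.017,-0.183,0.9],[0,0,0]],
    [[-0.017,-0.183,0.95],[0,0,0]],
  ],
)

```text
t: 28.03
ee_pos: [0.5129, -0.2182, 0.0303]
tcp_rot: [-0.0, 0.007, 1.0, 0.0]
wrist_force: [-0.2, -0.2, -1.3]
gripper_width: 0.401
grasp_force: 0.0
```

Call:
step_arm(
  series=[
    [[0,0,0.05],[0,0,0]],
    [[0,0,0.1],[0,0,0]],
    [[0,0,0.1],[0,0,0]],
    [[0,0,0.1],[0,0,0]],
    [[0,0,0.1],[0,0,0]],
    [[0,0,0.1],[0,0,0]],
    [[0,0,0.1],[0,0,0]],
    [[0,0,0.1],[0,0,0]],
  ],
)

```text
t: 28.7
ee_pos: [0.5133, -0.219, 0.0198]
tcp_rot: [0.0, 0.007, 1.0, -0.0]
wrist_force: [0.4, 0.1, -0.2]
gripper_width: 0.4
grasp_force: 0.0
```

Call:
step_arm(
  series=[
    [[0,0,0],[0,0,0]],
    [[0,0,0],[0,0,0]],
    [[0,0,0],[0,0,0]],
    [[0,0,0],[0,0,0]],
    [[0,0,0],[0,0,0]],
    [[0,0,0],[0,0,0]],
    [[0,0,0],[0,0,0]],
    [[0,0,0],[0,0,0]],
  ],
  hand=0,
  newtons=70,
)

```text
t: 29.37
ee_pos: [0.5132, -0.2189, 0.0197]
tcp_rot: [0.0, 0.007, 1.0, -0.0]
wrist_force: [-1.3, -0.5, 5.6]
gripper_width: 0.127
grasp_force: 68.7
```

Call:
step_arm(
  series=[
    [[0,0,-0.1],[0,0,0]],
    [[0,0,-0.25],[0,0,0]],
    [[0,0,-0.4],[0,0,0]],
    [[0,0,-0.55],[0,0,0]],
    [[0,0,-0.7],[0,0,0]],
    [[0,0,-0.85],[0,0,0]],
    [[0,0,-1],[0,0,0]],
    [[0,0,-1],[0,0,0]],
  ],
)

```text
t: 30.03
ee_pos: [0.5146, -0.2196, 0.1433]
tcp_rot: [0.002, 0.007, 1.0, -0.001]
wrist_force: [1.8, -0.2, 0.1]
gripper_width: 0.131
grasp_force: 68.1
```

Run:
```python
from h import *
st(); im,d,P,K,T=look('side','s8.png'); ribs(im,P,'orange')
```

```text
t 30.03 p [ 0.5146 -0.2196  0.1433] x [-1.     0.015 -0.004] y [ 0.015  1.    -0.002] z [ 0.004 -0.002 -1.   ] F [ 1.8 -0.2  0.1] w 0.131 g 68.12758684158325 q [-0.46  0.47  1.9  -0.    0.76 -2.01]
orange [279.5 191.3] 1 mean [ 0.5178 -0.2545  0.1802] mid [ 0.5178 -0.2545  0.1802] zmax 0.18 yaw 0.0
orange [271.1 192.5] 12 mean [ 0.4969 -0.2242  0.1615] mid [ 0.4961 -0.2218  0.1611] zmax 0.166 yaw 56.0
orange [274.5 238.7] 34 mean [ 0.465  -0.3392  0.0391] mid [ 0.4662 -0.3394  0.0394] zmax 0.045 yaw 2.6
```

```bash
cat >> h.py <<'E'
def ears():
    s=bot.observe(); p=np.array(s['ee_pos']); r=rot().as_matrix()
    for n in('side','top'):
        im,d,P,K,T=look(n); q=(P.reshape(-1,3)-p)@r   # tool coords
        k=(np.abs(q[:,0])<.07)&(np.abs(q[:,1])<.03)&(q[:,2]>.005)&(q[:,2]<.03)
        e=q[k]; x=np.sort(e[:,0]) if len(e) else []
        if len(e): print(n,len(e),'x ends',x[:3].round(4),x[-3:].round(4),'mid',((np.mean(x[:2])+np.mean(x[-2:]))/2).round(4),'y',np.percentile(e[:,1],[2,98]).round(4),'z',np.percentile(e[:,2],[2,50,98]).round(4))
E
python3 - <<'E'
from h import *
st(); ears()
E
```

```text
t 30.08 p [ 0.5141 -0.2193  0.1417] x [-1.     0.015 -0.003] y [ 0.015  1.    -0.002] z [ 0.003 -0.002 -1.   ] F [-0.5  0.1 -2.3] w 0.129 g 68.12660694122314 q [-0.46  0.47  1.9   0.    0.76 -2.01]
side 116 x ends [-0.0433 -0.0426 -0.0401] [0.0469 0.0474 0.0476] mid 0.0023 y [-0.0243  0.012 ] z [0.006  0.0157 0.0224]
```

Call:
step_arm(
  series=[
    [[-0.03,0.15,0],[0,0,0]],
    [[-0.06,0.3,0],[0,0,0]],
    [[-0.09,0.45,0],[0,0,0]],
    [[-0.12,0.6,0],[0,0,0]],
    [[-0.14,0.7,0],[0,0,0]],
    [[-0.15,0.8,0],[0,0,0]],
    [[-0.15,0.8,0],[0,0,0]],
    [[-0.15,0.8,0],[0,0,0]],
  ],
)

```text
t: 30.85
ee_pos: [0.5323, -0.1228, 0.1391]
tcp_rot: [-0.0, 0.007, 1.0, 0.0]
wrist_force: [0.9, -0.9, -0.6]
gripper_width: 0.132
grasp_force: 68.3
```

Call:
step_arm(
  series=[
    [[-0.03,0.15,0],[0,0,0]],
    [[-0.06,0.3,0],[0,0,0]],
    [[-0.09,0.45,0],[0,0,0]],
    [[-0.12,0.6,0],[0,0,0]],
    [[-0.14,0.7,0],[0,0,0]],
    [[-0.15,0.8,0],[0,0,0]],
    [[-0.15,0.8,0],[0,0,0]],
    [[-0.15,0.8,0],[0,0,0]],
  ],
)

```text
t: 31.52
ee_pos: [0.5519, -0.0274, 0.1394]
tcp_rot: [-0.0, 0.007, 1.0, -0.0]
wrist_force: [-0.5, 0.0, -1.1]
gripper_width: 0.131
grasp_force: 68.4
```

Call:
step_arm(
  series=[
    [[-0.03,0.15,0],[0,0,-0.01]],
    [[-0.06,0.3,0],[0,0,-0.02]],
    [[-0.09,0.45,0],[0,0,-0.026]],
    [[-0.12,0.6,0],[0,0,-0.026]],
    [[-0.137,0.658,0],[0,0,-0.026]],
    [[-0.137,0.658,0],[0,0,-0.026]],
    [[-0.137,0.658,0],[0,0,-0.026]],
    [[-0.137,0.658,0],[0,0,-0.026]],
  ],
)

```text
t: 32.18
ee_pos: [0.5693, 0.0503, 0.1394]
tcp_rot: [-0.0, -0.074, 0.997, -0.0]
wrist_force: [-0.6, -0.3, 0.4]
gripper_width: 0.129
grasp_force: 68.4
```

Run:
```python
from h import *
st(); ears()
```

```text
t 32.18 p [0.5693 0.0503 0.1394] x [-0.989 -0.148  0.   ] y [-0.148  0.989 -0.   ] z [-0. -0. -1.] F [-0.6 -0.3  0.4] w 0.129 g 68.36806297302246 q [ 0.04  0.49  1.87 -0.    0.78 -1.68]
side 79 x ends [-0.0397 -0.0395 -0.038 ] [0.0465 0.0472 0.0491] mid 0.0043 y [-0.0253  0.0153] z [0.0062 0.016  0.0218]
```

Call:
step_arm(
  series=[
    [[-0.005,0.008,0.1],[0,0,0]],
    [[-0.005,0.008,0.2],[0,0,0]],
    [[-0.005,0.008,0.3],[0,0,0]],
    [[-0.005,0.008,0.4],[0,0,0]],
    [[-0.005,0.008,0.47],[0,0,0]],
    [[-0.005,0.008,0.54],[0,0,0]],
    [[-0.005,0.008,0.6],[0,0,0]],
    [[-0.005,0.008,0.6],[0,0,0]],
  ],
)

```text
t: 32.95
ee_pos: [0.57, 0.0523, 0.0661]
tcp_rot: [-0.0, -0.074, 0.997, 0.0]
wrist_force: [5.0, 0.3, -5.3]
gripper_width: 0.126
grasp_force: 68.0
```

Run:
```python
from h import *
st(); ears()
```

```text
t 32.95 p [0.57   0.0523 0.0661] x [-0.989 -0.148  0.001] y [-0.148  0.989  0.   ] z [-0.001 -0.    -1.   ] F [ 5.   0.3 -5.3] w 0.126 g 68.0329155921936 q [ 0.04  0.6   1.92 -0.    0.63 -1.68]
side 172 x ends [-0.0609 -0.0591 -0.0587] [0.0659 0.0665 0.0671] mid 0.0034 y [-0.025   0.0158] z [0.0066 0.0155 0.0287]
```

Call:
step_arm(
  series=[
    [[-0.01,0,0],[0,0,0]],
    [[-0.01,0,0.02],[0,0,0]],
    [[-0.01,0,0.05],[0,0,0]],
    [[-0.01,0,0.08],[0,0,0]],
    [[-0.01,0,0.11],[0,0,0]],
    [[-0.01,0,0.14],[0,0,0]],
    [[-0.01,0,0.15],[0,0,0]],
    [[-0.01,0,0.15],[0,0,0]],
  ],
)

```text
t: 33.72
ee_pos: [0.5708, 0.0525, 0.0497]
tcp_rot: [-0.0, -0.074, 0.997, 0.0]
wrist_force: [-3.1, -0.3, 14.9]
gripper_width: 0.129
grasp_force: 70.7
```

Run:
```python
from h import *
st()
```

```text
t 33.72 p [0.5708 0.0525 0.0497] x [-0.989 -0.148  0.   ] y [-0.148  0.989  0.   ] z [-0. -0. -1.] F [-3.1 -0.3 14.9] w 0.129 g 70.71155548095703 q [ 0.04  0.63  1.92 -0.    0.59 -1.68]
```

Call:
step_arm(
  series=[
    [[0,0,0.01],[0,0,0]],
    [[0,0,0.02],[0,0,0]],
    [[0,0,0.03],[0,0,0]],
    [[0,0,0.03],[0,0,0]],
    [[0,0,0.03],[0,0,0]],
    [[0,0,0.03],[0,0,0]],
    [[0,0,0.03],[0,0,0]],
    [[0,0,0.03],[0,0,0]],
  ],
)

```text
t: 34.38
ee_pos: [0.5709, 0.0525, 0.0496]
tcp_rot: [0.001, -0.074, 0.997, -0.0]
wrist_force: [-23.8, -0.8, 86.8]
gripper_width: 0.127
grasp_force: 82.0
```

Call:
step_arm(
  series=[
    [[0,0,-0.03],[0,0,0]],
    [[0,0,-0.03],[0,0,0]],
    [[0,0,-0.03],[0,0,0]],
    [[0,0,-0.03],[0,0,0]],
    [[0,0,-0.03],[0,0,0]],
    [[0,0,-0.2],[0,0,0]],
    [[0,0,-0.5],[0,0,0]],
    [[0,0,-0.8],[0,0,0]],
  ],
  hand=0.4,
)

```text
t: 35.05
ee_pos: [0.5698, 0.0524, 0.1414]
tcp_rot: [-0.002, -0.074, 0.997, 0.0]
wrist_force: [1.0, 0.2, 0.6]
gripper_width: 0.399
grasp_force: 0.0
```

Run:
```python
from h import *
st(); im,d,P,K,T=look('side'); ribs(im,P,'orange')
cv2.imwrite('pics/s9.png',cv2.resize(im[150:240,210:310,::-1],None,fx=6,fy=6,interpolation=cv2.INTER_CUBIC))
```

```text
t 35.05 p [0.5698 0.0524 0.1414] x [-0.989 -0.148  0.004] y [-0.148  0.989  0.   ] z [-0.004 -0.    -1.   ] F [1.  0.2 0.6] w 0.399 g 0.0 q [ 0.04  0.49  1.87 -0.    0.79 -1.68]
orange [261.5 187.1] 25 mean [0.5686 0.0467 0.0682] mid [0.5678 0.0469 0.0678] zmax 0.074 yaw -0.1
orange [274.4 238.8] 37 mean [ 0.4649 -0.3398  0.0389] mid [ 0.4658 -0.3392  0.0385] zmax 0.044 yaw 4.1
```

View pics/s9.png

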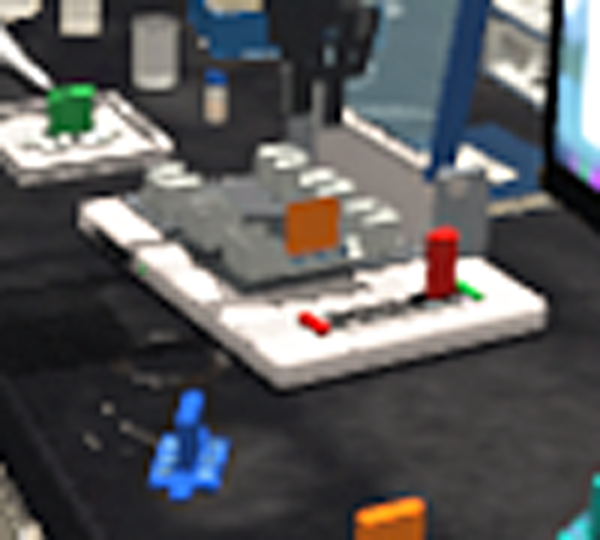

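The picture shows the orange carrier seated in bay 1 at (312,225), at the same height as the used one was. The used carrier lies flat in the tray at (70,110). Next is the second fresh carrier.

Call:
step_arm(
  series=[
    [[0.33,-0.766,0],[0,0,0]],
    [[0.33,-0.766,0],[0,0,0]],
    [[0.33,-0.766,0],[0,0,0]],
    [[0.33,-0.766,0],[0,0,0]],
    [[0.33,-0.766,0],[0,0,0]],
    [[0.33,-0.766,0],[0,0,0]],
    [[0.33,-0.766,0],[0,0,0]],
    [[0.33,-0.766,0],[0,0,0]],
  ],
)

```text
t: 35.77
ee_pos: [0.5458, -0.0434, 0.1417]
tcp_rot: [-0.0, -0.075, 0.997, 0.0]
wrist_force: [0.5, 0.3, -0.3]
gripper_width: 0.398
grasp_force: 0.0
```

Call:
step_arm(
  series=[
    [[0.33,-0.766,0],[0,0,0]],
    [[0.33,-0.766,0],[0,0,0]],
    [[0.33,-0.766,0],[0,0,0]],
    [[0.33,-0.766,0],[0,0,0]],
    [[0.33,-0.766,0],[0,0,0]],
    [[0.33,-0.766,0],[0,0,0]],
    [[0.33,-0.766,0],[0,0,0]],
    [[0.33,-0.766,0],[0,0,0]],
  ],
)

```text
t: 36.43
ee_pos: [0.5204, -0.14, 0.1418]
tcp_rot: [0.0, -0.075, 0.997, 0.0]
wrist_force: [0.3, -0.3, -0.7]
gripper_width: 0.399
grasp_force: 0.0
```

Call:
step_arm(
  series=[
    [[0.33,-0.766,0],[0,0,0]],
    [[0.33,-0.766,0],[0,0,0]],
    [[0.33,-0.766,0],[0,0,0]],
    [[0.33,-0.766,0],[0,0,0]],
    [[0.33,-0.766,0],[0,0,0]],
    [[0.33,-0.766,0],[0,0,0]],
    [[0.33,-0.766,0],[0,0,0]],
    [[0.33,-0.766,0],[0,0,0]],
  ],
)

```text
t: 37.1
ee_pos: [0.4948, -0.2367, 0.1419]
tcp_rot: [-0.0, -0.075, 0.997, 0.0]
wrist_force: [0.0, 0.0, -0.4]
gripper_width: 0.399
grasp_force: 0.0
```

Run:
```python
from h import *
st(); im,d,P,K,T=look('side'); ribs(im,P,'orange'); im,d,P,K,T=look('top'); ribs(im,P,'orange')
```

```text
t 37.1 p [ 0.4948 -0.2367  0.1419] x [-0.989 -0.15   0.   ] y [-0.15   0.989  0.   ] z [-0.  0. -1.] F [ 0.   0.  -0.4] w 0.399 g 0.0 q [-0.5   0.46  1.92  0.    0.76 -2.22]
orange [261.4 186.8] 4 mean [ 0.4767 -0.2014  0.1821] mid [ 0.4775 -0.2012  0.1818] zmax 0.186 yaw 59.0
orange [274.5 238.6] 42 mean [ 0.4654 -0.3387  0.0388] mid [ 0.4665 -0.3378  0.0383] zmax 0.044 yaw 10.5
```

Call:
step_arm(
  series=[
    [[0.343,-0.772,0],[0,0,0]],
    [[0.343,-0.772,0],[0,0,0]],
    [[0.343,-0.772,0],[0,0,0]],
    [[0.343,-0.772,0.2],[0,0,0]],
    [[0.343,-0.772,0.35],[0,0,0]],
    [[0.343,-0.772,0.5],[0,0,0]],
    [[0.343,-0.772,0.65],[0,0,0]],
    [[0.343,-0.772,0.75],[0,0,0]],
  ],
)

```text
t: 37.87
ee_pos: [0.4672, -0.3349, 0.0503]
tcp_rot: [-0.0, -0.074, 0.997, 0.0]
wrist_force: [-0.8, 0.5, -0.3]
gripper_width: 0.401
grasp_force: 0.0
```

Call:
step_arm(
  series=[
    [[0,0,0.08],[0,0,0]],
    [[0,0,0.16],[0,0,0]],
    [[0,0,0.22],[0,0,0]],
    [[0,0,0.265],[0,0,0]],
    [[0,0,0.265],[0,0,0]],
    [[0,0,0.265],[0,0,0]],
    [[0,0,0.265],[0,0,0]],
    [[0,0,0.265],[0,0,0]],
  ],
)

```text
t: 38.53
ee_pos: [0.4679, -0.3358, 0.0207]
tcp_rot: [0.0, -0.074, 0.997, -0.0]
wrist_force: [-0.2, -0.5, -0.2]
gripper_width: 0.399
grasp_force: 0.0
```

Call:
step_arm(
  series=[
    [[0,0,0],[0,0,0]],
    [[0,0,0],[0,0,0]],
    [[0,0,0],[0,0,0]],
    [[0,0,0],[0,0,0]],
    [[0,0,0],[0,0,0]],
    [[0,0,0],[0,0,0]],
    [[0,0,0],[0,0,0]],
    [[0,0,0],[0,0,0]],
  ],
  hand=0,
  newtons=70,
)

```text
t: 39.2
ee_pos: [0.4677, -0.3357, 0.0206]
tcp_rot: [0.0, -0.074, 0.997, -0.0]
wrist_force: [-1.4, 0.5, 5.4]
gripper_width: 0.128
grasp_force: 68.8
```

Call:
step_arm(
  series=[
    [[0,0,-0.1],[0,0,0]],
    [[0,0,-0.25],[0,0,0]],
    [[0,0,-0.4],[0,0,0]],
    [[0,0,-0.55],[0,0,0]],
    [[0,0,-0.7],[0,0,0]],
    [[0,0,-0.85],[0,0,0]],
    [[0,0,-1],[0,0,0]],
    [[0,0,-1],[0,0,0]],
  ],
)

```text
t: 39.87
ee_pos: [0.4689, -0.3366, 0.1441]
tcp_rot: [0.002, -0.074, 0.997, -0.002]
wrist_force: [0.4, -0.4, -0.1]
gripper_width: 0.129
grasp_force: 68.3
```

Run:
```python
from h import *
st(); im,d,P,K,T=look('side','s8.png'); ribs(im,P,'orange'); ears()
```

```text
t 39.87 p [ 0.4689 -0.3366  0.1441] x [-0.989 -0.148 -0.003] y [-0.148  0.989 -0.004] z [ 0.004 -0.003 -1.   ] F [ 0.4 -0.4 -0.1] w 0.129 g 68.3483612537384 q [-0.68  0.49  1.86 -0.    0.79 -2.39]
orange [261.5 187. ] 3 mean [ 0.4479 -0.2868  0.2099] mid [ 0.4479 -0.287   0.2102] zmax 0.216 yaw 67.1
orange [272.4 207.5] 12 mean [ 0.4535 -0.3427  0.1631] mid [ 0.4539 -0.3426  0.1612] zmax 0.167 yaw 70.2
side 137 x ends [-0.0431 -0.0424 -0.0423] [0.0434 0.0435 0.0451] mid 0.0007 y [-0.023   0.0163] z [0.007  0.0162 0.0217]
top 32 x ends [-0.0458 -0.0446 -0.0442] [-0.0257 -0.0249 -0.0242] mid -0.0349 y [-0.0116  0.0068] z [0.0133 0.016  0.021 ]
```

Call:
step_arm(
  series=[
    [[-0.05,0.15,0],[0,0,0]],
    [[-0.11,0.3,0],[0,0,0]],
    [[-0.17,0.45,0],[0,0,0]],
    [[-0.22,0.6,0],[0,0,0]],
    [[-0.28,0.75,0],[0,0,0]],
    [[-0.33,0.9,0],[0,0,0]],
    [[-0.33,0.9,0],[0,0,0]],
    [[-0.33,0.9,0],[0,0,0]],
  ],
)

```text
t: 40.68
ee_pos: [0.4903, -0.2219, 0.1393]
tcp_rot: [-0.001, -0.075, 0.997, 0.0]
wrist_force: [0.0, 0.0, -1.2]
gripper_width: 0.129
grasp_force: 68.4
```

Call:
step_arm(
  series=[
    [[-0.05,0.15,0],[0,0,0]],
    [[-0.11,0.3,0],[0,0,0]],
    [[-0.17,0.45,0],[0,0,0]],
    [[-0.22,0.6,0],[0,0,0]],
    [[-0.28,0.75,0],[0,0,0]],
    [[-0.33,0.9,0],[0,0,0]],
    [[-0.33,0.9,0],[0,0,0]],
    [[-0.33,0.9,0],[0,0,0]],
  ],
)

```text
t: 41.35
ee_pos: [0.5138, -0.1102, 0.1397]
tcp_rot: [-0.0, -0.075, 0.997, 0.0]
wrist_force: [0.0, 0.2, -0.9]
gripper_width: 0.127
grasp_force: 68.5
```

Call:
step_arm(
  series=[
    [[-0.05,0.15,0],[0,0,0]],
    [[-0.11,0.3,0],[0,0,0]],
    [[-0.17,0.45,0],[0,0,0]],
    [[-0.22,0.6,0],[0,0,0]],
    [[-0.28,0.75,0],[0,0,0]],
    [[-0.33,0.9,0],[0,0,0]],
    [[-0.33,0.9,0],[0,0,0]],
    [[-0.33,0.9,0],[0,0,0]],
  ],
)

```text
t: 42.02
ee_pos: [0.5371, 0.002, 0.1398]
tcp_rot: [-0.0, -0.075, 0.997, -0.0]
wrist_force: [0.8, -0.5, -0.5]
gripper_width: 0.131
grasp_force: 68.5
```

Call:
step_arm(
  series=[
    [[-0.05,0.15,0],[0,0,0]],
    [[-0.11,0.3,0],[0,0,0]],
    [[-0.17,0.45,0],[0,0,0]],
    [[-0.22,0.6,0],[0,0,0]],
    [[-0.28,0.75,0],[0,0,0]],
    [[-0.33,0.9,0],[0,0,0]],
    [[-0.33,0.9,0],[0,0,0]],
    [[-0.33,0.9,0],[0,0,0]],
  ],
)

```text
t: 42.68
ee_pos: [0.5604, 0.1144, 0.1398]
tcp_rot: [-0.0, -0.075, 0.997, -0.0]
wrist_force: [-0.1, -0.5, -1.3]
gripper_width: 0.127
grasp_force: 68.6
```

Run:
```python
from h import *
st(); ears()
```

```text
t 42.68 p [0.5604 0.1144 0.1398] x [-0.989 -0.149  0.   ] y [-0.149  0.989 -0.   ] z [-0. -0. -1.] F [-0.1 -0.5 -1.3] w 0.127 g 68.56219410896301 q [ 0.15  0.49  1.87 -0.    0.78 -1.57]
side 73 x ends [-0.0435 -0.0403 -0.0402] [0.043  0.0432 0.0485] mid 0.002 y [-0.024   0.0174] z [0.0069 0.0168 0.023 ]
```

Call:
step_arm(
  series=[
    [[0,0.006,0.1],[0,0,0]],
    [[0,0.006,0.2],[0,0,0]],
    [[0,0.006,0.3],[0,0,0]],
    [[0,0.006,0.4],[0,0,0]],
    [[0,0.006,0.47],[0,0,0]],
    [[0,0.006,0.54],[0,0,0]],
    [[0,0.006,0.6],[0,0,0]],
    [[0,0.006,0.6],[0,0,0]],
  ],
)

```text
t: 43.45
ee_pos: [0.5598, 0.1156, 0.0668]
tcp_rot: [-0.0, -0.074, 0.997, -0.0]
wrist_force: [0.9, -0.3, -2.3]
gripper_width: 0.125
grasp_force: 68.6
```

Run:
```python
from h import *
st()
```

```text
t 43.45 p [0.5598 0.1156 0.0668] x [-0.989 -0.148  0.001] y [-0.148  0.989 -0.   ] z [-0.001 -0.    -1.   ] F [ 0.9 -0.3 -2.3] w 0.125 g 68.59363317489624 q [ 0.15  0.6   1.92 -0.    0.63 -1.57]
```

Clean entry. I'll press it down to TCP z 0.050, then push a little further.

Call:
step_arm(
  series=[
    [[0,0,0.01],[0,0,0]],
    [[0,0,0.03],[0,0,0]],
    [[0,0,0.05],[0,0,0]],
    [[0,0,0.08],[0,0,0]],
    [[0,0,0.11],[0,0,0]],
    [[0,0,0.135],[0,0,0]],
    [[0,0,0.15],[0,0,0]],
    [[0,0,0.15],[0,0,0]],
  ],
)

```text
t: 44.12
ee_pos: [0.5598, 0.1159, 0.0505]
tcp_rot: [-0.0, -0.074, 0.997, -0.0]
wrist_force: [-5.1, -1.3, 18.3]
gripper_width: 0.128
grasp_force: 71.2
```

Run:
```python
from h import *
st()
```

```text
t 44.12 p [0.5598 0.1159 0.0505] x [-0.989 -0.148  0.   ] y [-0.148  0.989 -0.   ] z [-0. -0. -1.] F [-5.1 -1.3 18.3] w 0.128 g 71.1673092842102 q [ 0.15  0.63  1.92 -0.    0.59 -1.57]
```

Call:
step_arm(
  series=[
    [[0,0,0.01],[0,0,0]],
    [[0,0,0.015],[0,0,0]],
    [[0,0,0.015],[0,0,0]],
    [[0,0,0.015],[0,0,0]],
    [[0,0,0.015],[0,0,0]],
    [[0,0,0.015],[0,0,0]],
    [[0,0,0.015],[0,0,0]],
    [[0,0,0.015],[0,0,0]],
  ],
)

```text
t: 44.78
ee_pos: [0.5598, 0.1159, 0.0505]
tcp_rot: [0.0, -0.074, 0.997, -0.0]
wrist_force: [-13.7, -1.9, 53.1]
gripper_width: 0.131
grasp_force: 77.0
```

Call:
step_arm(
  series=[
    [[0,0,-0.015],[0,0,0]],
    [[0,0,-0.015],[0,0,0]],
    [[0,0,-0.015],[0,0,0]],
    [[0,0,-0.015],[0,0,0]],
    [[0,0,-0.015],[0,0,0]],
    [[0,0,-0.2],[0,0,0]],
    [[0,0,-0.5],[0,0,0]],
    [[0,0,-0.8],[0,0,0]],
  ],
  hand=0.4,
)

```text
t: 45.45
ee_pos: [0.5589, 0.1157, 0.1441]
tcp_rot: [-0.002, -0.074, 0.997, -0.0]
wrist_force: [0.8, 0.3, 0.1]
gripper_width: 0.402
grasp_force: 0.0
```

Run:
```python
from h import *
st(); im,d,P,K,T=look('side'); ribs(im,P,'orange');ribs(im,P,'green')
cv2.imwrite('pics/s10.png',cv2.resize(im[90:240,170:350,::-1],None,fx=4,fy=4,interpolation=cv2.INTER_CUBIC))
```

```text
t 45.45 p [0.5589 0.1157 0.1441] x [-0.989 -0.148  0.003] y [-0.148  0.989 -0.   ] z [-0.003 -0.001 -1.   ] F [0.8 0.3 0.1] w 0.402 g 0.0 q [ 0.15  0.49  1.87 -0.    0.79 -1.57]
orange [257.9 184.4] 47 mean [0.562  0.0781 0.0683] mid [0.5637 0.0804 0.068 ] zmax 0.074 yaw -84.1
green [221.3 167.4] 18 mean [0.4886 0.3989 0.0426] mid [0.4904 0.3955 0.043 ] zmax 0.049 yaw 24.9
```

View pics/s10.png

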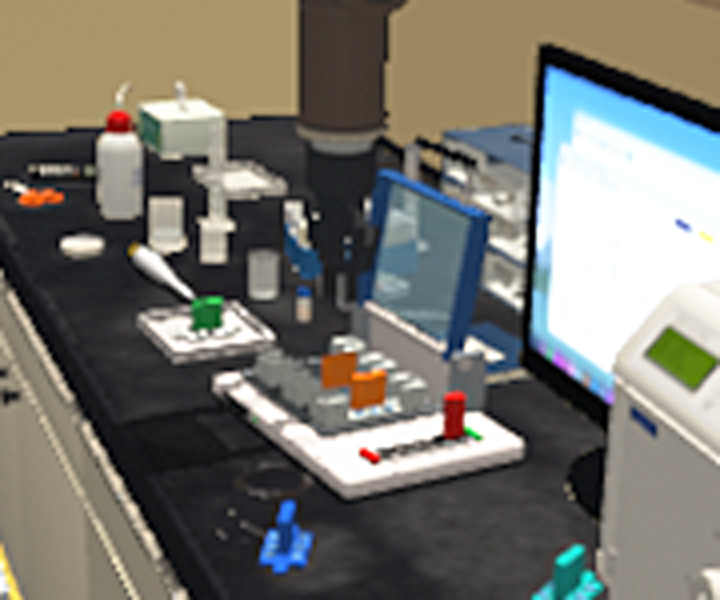

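Both orange carriers are seated, at (338,370) and (368,388). The used one lies in the tray at (207,312) and the hood is still open. Next I'll close the hood.

Call:
step_arm(
  series=[
    [[0,0,-0.3],[0,0,0.125]],
    [[0,0,-0.6],[0,0,0.125]],
    [[0,0,-0.9],[0,0,0.125]],
    [[0,0,-0.9],[0,0,0.125]],
    [[0,0,-0.9],[0,0,0.125]],
    [[0,0,-0.9],[0,0,0.125]],
    [[0,0,-0.9],[0,0,0.125]],
    [[0,0,-0.9],[0,0,0.125]],
  ],
)

```text
t: 46.17
ee_pos: [0.56, 0.1159, 0.252]
tcp_rot: [-0.0, 0.314, 0.949, -0.0]
wrist_force: [0.1, 0.1, -0.1]
gripper_width: 0.401
grasp_force: 0.0
```

Call:
step_arm(
  series=[
    [[0,0,-0.3],[0,0,0.125]],
    [[0,0,-0.6],[0,0,0.125]],
    [[0,0,-0.9],[0,0,0.125]],
    [[0,0,-0.9],[0,0,0.125]],
    [[0,0,-0.9],[0,0,0.125]],
    [[0,0,-0.9],[0,0,0.125]],
    [[0,0,-0.9],[0,0,0.125]],
    [[0,0,-0.9],[0,0,0.125]],
  ],
  hand=0.48,
)

```text
t: 46.83
ee_pos: [0.56, 0.1159, 0.36]
tcp_rot: [-0.0, 0.653, 0.758, -0.0]
wrist_force: [-0.4, 0.4, -0.4]
gripper_width: 0.483
grasp_force: 0.0
```

Run:
```python
from h import *
st()
for n in('top','side'):
    im,d,P,K,T=look(n); s=P.reshape(-1,3); c=np.array([.6514,.1301]); a=(s[:,:2]-c)@[.989,.148]; b=(s[:,:2]-c)@[-.148,.989]
    k=(a>-.02)&(a<.07)&(np.abs(b)<.06)&(s[:,2]>.272)&(s[:,2]<.31)&(im.reshape(-1,3).max(1)<90)
    if k.any(): print(n,k.sum(),'a',np.percentile(a[k],[5,50,95]).round(4),'b',np.percentile(b[k],[5,95]).round(3),'z',np.percentile(s[k,2],[5,50,95]).round(3))
```

```text
t 46.83 p [0.56   0.1159 0.36  ] x [-0.148  0.989 -0.   ] y [ 0.989  0.148 -0.   ] z [-0. -0. -1.] F [-0.4  0.4 -0.4] w 0.483 g 0.0 q [0.15 0.27 1.62 0.   1.25 0.  ]
top 5 a [0.0318 0.036  0.0395] b [-0.051 -0.049] z [0.29  0.291 0.294]
side 31 a [0.0256 0.0294 0.0377] b [-0.053  0.041] z [0.284 0.288 0.291]
```

Call:
step_arm(
  series=[
    [[0,0.3,0],[0,0,0]],
    [[0,0.6,0],[0,0,0]],
    [[0,0.9,0],[0,0,0]],
    [[0,1,0],[0,0,0]],
    [[0,1,0],[0,0,0]],
    [[0,1,0],[0,0,0]],
    [[0,1,0],[0,0,0]],
    [[0,1,0],[0,0,0]],
  ],
)

```text
t: 47.6
ee_pos: [0.678, 0.1336, 0.3605]
tcp_rot: [-0.0, 0.652, 0.758, -0.0]
wrist_force: [0.1, 0.6, -0.1]
gripper_width: 0.482
grasp_force: 0.0
```

Call:
step_arm(
  series=[
    [[0,0.075,0],[0,0,0]],
    [[0,0.075,0.1],[0,0,0]],
    [[0,0.075,0.2],[0,0,0]],
    [[0,0.075,0.3],[0,0,0]],
    [[0,0.075,0.4],[0,0,0]],
    [[0,0.075,0.5],[0,0,0]],
    [[0,0.075,0.6],[0,0,0]],
    [[0,0.075,0.7],[0,0,0]],
  ],
)

```text
t: 48.27
ee_pos: [0.6874, 0.135, 0.2747]
tcp_rot: [-0.0, 0.653, 0.758, -0.0]
wrist_force: [-0.1, 0.0, -0.2]
gripper_width: 0.479
grasp_force: 0.0
```

Call:
step_arm(
  series=[
    [[0,0,0],[0,0,0]],
    [[0,0,0],[0,0,0]],
    [[0,0,0],[0,0,0]],
    [[0,0,0],[0,0,0]],
    [[0,0,0],[0,0,0]],
    [[0,0,0],[0,0,0]],
    [[0,0,0],[0,0,0]],
    [[0,0,0],[0,0,0]],
  ],
  hand=0,
  newtons=25,
)

```text
t: 48.93
ee_pos: [0.6875, 0.135, 0.2763]
tcp_rot: [-0.0, 0.653, 0.758, -0.0]
wrist_force: [-2.0, -0.9, -6.7]
gripper_width: 0.131
grasp_force: 24.7
```

Run:
```python
from h import *
st()
```

```text
t 48.93 p [0.6875 0.135  0.2763] x [-0.148  0.989  0.   ] y [ 0.989  0.148 -0.   ] z [-0. -0. -1.] F [-2.  -0.9 -6.7] w 0.131 g 24.657992720603943 q [0.15 0.52 1.43 0.   1.19 0.  ]
```

Call:
step_arm(
  series=[
    [[0,-0.135,-0.019],[0,0,0]],
    [[0,-0.272,-0.028],[0,0,0]],
    [[0,-0.408,-0.024],[0,0,0]],
    [[0,-0.544,-0.011],[0,0,0]],
    [[0,-0.678,0.014],[0,0,0]],
    [[0,-0.81,0.049],[0,0,0]],
    [[0,-0.939,0.095],[0,0,0]],
    [[0,-0.987,0.114],[0,0,0]],
  ],
)

```text
t: 49.6
ee_pos: [0.5698, 0.1173, 0.2635]
tcp_rot: [0.001, 0.653, 0.758, 0.001]
wrist_force: [0.3, -0.2, 4.6]
gripper_width: 0.128
grasp_force: 25.6
```

Call:
step_arm(
  series=[
    [[0,-0.123,0.06],[0,0,0]],
    [[0,-0.241,0.129],[0,0,0]],
    [[0,-0.353,0.208],[0,0,0]],
    [[0,-0.458,0.294],[0,0,0]],
    [[0,-0.556,0.39],[0,0,0]],
    [[0,-0.646,0.493],[0,0,0]],
    [[0,-0.728,0.602],[0,0,0]],
    [[0,-0.8,0.718],[0,0,0]],
  ],
)

```text
t: 50.27
ee_pos: [0.476, 0.1033, 0.1767]
tcp_rot: [0.001, 0.653, 0.758, 0.001]
wrist_force: [2.7, 0.0, -1.2]
gripper_width: 0.126
grasp_force: 26.2
```

Call:
step_arm(
  series=[
    [[0,-0.056,0.106],[0,0,0]],
    [[0,-0.104,0.216],[0,0,0]],
    [[0,-0.144,0.328],[0,0,0]],
    [[0,-0.177,0.443],[0,0,0]],
    [[0,-0.201,0.56],[0,0,0]],
    [[0,-0.218,0.678],[0,0,0]],
    [[0,-0.224,0.781],[0,0,0]],
    [[0,-0.226,0.849],[0,0,0]],
  ],
)

```text
t: 50.93
ee_pos: [0.4487, 0.0992, 0.0737]
tcp_rot: [-0.0, 0.653, 0.758, -0.0]
wrist_force: [-4.2, -0.3, -1.1]
gripper_width: 0.127
grasp_force: 27.3
```

Call:
step_arm(
  series=[
    [[0,0,0.01],[0,0,0]],
    [[0,0,0.01],[0,0,0]],
    [[0,0,0.01],[0,0,0]],
    [[0,0,0.01],[0,0,0]],
    [[0,0,0.01],[0,0,0]],
    [[0,0,0.01],[0,0,0]],
    [[0,0,0.01],[0,0,0]],
    [[0,0,0.01],[0,0,0]],
  ],
)

```text
t: 51.6
ee_pos: [0.4488, 0.0992, 0.074]
tcp_rot: [0.0, 0.653, 0.758, 0.0]
wrist_force: [-3.0, -1.8, -3.6]
gripper_width: 0.13
grasp_force: 27.1
```

Run:
```python
from h import *
st()
```

```text
t 51.6 p [0.4488 0.0992 0.074 ] x [-0.148  0.989  0.   ] y [0.989 0.148 0.   ] z [ 0.  0. -1.] F [-3.  -1.8 -3.6] w 0.13 g 27.084859907627106 q [0.15 0.49 2.17 0.   0.49 0.  ]
```

Call:
step_arm(
  series=[
    [[0,0,0],[0,0,0]],
    [[0,0,0],[0,0,0]],
    [[0,0,0],[0,0,0]],
    [[0,0,-0.1],[0,0,0]],
    [[0,0,-0.3],[0,0,0]],
    [[0,0,-0.6],[0,0,0]],
    [[0,0,-0.8],[0,0,0]],
    [[0,0,-0.8],[0,0,0]],
  ],
  hand=0.35,
)

```text
t: 52.27
ee_pos: [0.4517, 0.0997, 0.1739]
tcp_rot: [0.002, 0.653, 0.758, 0.003]
wrist_force: [1.8, 0.7, 1.1]
gripper_width: 0.349
grasp_force: 0.0
```

Call:
step_arm(
  series=[
    [[-0.69,0.656,0],[0,0,0]],
    [[-0.69,0.656,0],[0,0,0]],
    [[-0.69,0.656,0],[0,0,0]],
    [[-0.69,0.656,0],[0,0,0]],
    [[-0.69,0.656,0],[0,0,0]],
    [[-0.69,0.656,0],[0,0,0]],
    [[-0.69,0.656,0],[0,0,0]],
    [[-0.69,0.656,0],[0,0,0]],
  ],
  hand=0.45,
)

```text
t: 52.93
ee_pos: [0.5381, 0.0296, 0.1693]
tcp_rot: [-0.0, 0.652, 0.758, -0.0]
wrist_force: [0.5, 0.3, 0.4]
gripper_width: 0.447
grasp_force: 0.0
```

Call:
step_arm(
  series=[
    [[-0.69,0.656,0],[0,0,-0.125]],
    [[-0.69,0.656,0],[0,0,-0.125]],
    [[-0.69,0.656,0],[0,0,-0.125]],
    [[-0.69,0.656,0],[0,0,-0.125]],
    [[-0.69,0.656,0],[0,0,-0.125]],
    [[-0.69,0.656,0],[0,0,-0.125]],
    [[-0.69,0.656,0],[0,0,-0.125]],
    [[-0.69,0.656,0],[0,0,-0.125]],
  ],
)

```text
t: 53.6
ee_pos: [0.6286, -0.0406, 0.1694]
tcp_rot: [-0.0, 0.312, 0.95, -0.0]
wrist_force: [0.6, 0.6, 0.6]
gripper_width: 0.452
grasp_force: 0.0
```

Call:
step_arm(
  series=[
    [[0,0,0],[0,0,-0.125]],
    [[0,0,0],[0,0,-0.125]],
    [[0,0,0],[0,0,-0.125]],
    [[0,0,0],[0,0,-0.125]],
    [[0,0,0],[0,0,-0.125]],
    [[0,0,0],[0,0,-0.125]],
    [[0,0,0],[0,0,-0.125]],
    [[0,0,0],[0,0,-0.125]],
  ],
)

```text
t: 54.27
ee_pos: [0.6288, -0.0407, 0.1695]
tcp_rot: [0.0, -0.075, 0.997, -0.0]
wrist_force: [-0.6, -0.4, 0.9]
gripper_width: 0.446
grasp_force: 0.0
```

Run:
```python
from h import *
st()
im,d,P,K,T=look('top'); cv2.imwrite('pics/c11.png',cv2.resize(im[140:250,170:330,::-1],None,fx=4,fy=4,interpolation=cv2.INTER_CUBIC))
im,d,P,K,T=look('side'); cv2.imwrite('pics/s11.png',cv2.resize(im[90:240,170:350,::-1],None,fx=4,fy=4,interpolation=cv2.INTER_CUBIC))
```

```text
t 54.27 p [ 0.6288 -0.0407  0.1695] x [-0.989 -0.149 -0.   ] y [-0.149  0.989 -0.   ] z [ 0. -0. -1.] F [-0.6 -0.4  0.9] w 0.446 g 0.0 q [-0.11  0.53  1.71 -0.    0.9  -1.83]
```

View pics/s11.png

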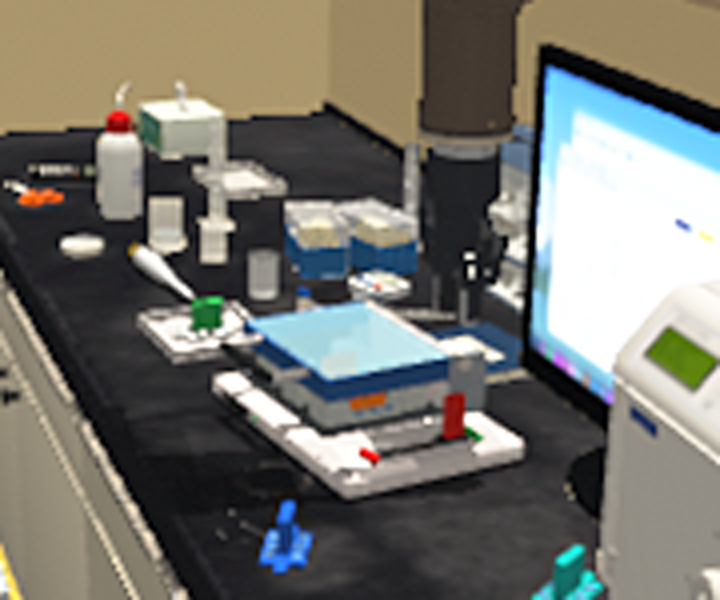

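The hood is shut at (350,350) and the lock is still at the green end at (454,415). I'll slide the lock forward.

Call:
step_arm(
  series=[
    [[0,0,0.15],[0,0,0]],
    [[0,0,0.3],[0,0,0]],
    [[0,0,0.45],[0,0,0]],
    [[0,0,0.6],[0,0,0]],
    [[0,0,0.75],[0,0,0]],
    [[0,0,0.9],[0,0,0]],
    [[0,0,0.98],[0,0,0]],
    [[0,0,0.98],[0,0,0]],
  ],
)

```text
t: 55.03
ee_pos: [0.6277, -0.041, 0.0498]
tcp_rot: [-0.002, -0.073, 0.997, 0.0]
wrist_force: [-0.1, -0.6, 0.6]
gripper_width: 0.452
grasp_force: 0.0
```

Call:
step_arm(
  series=[
    [[0,0,0],[0,0,0]],
    [[0,0,0],[0,0,0]],
    [[0,0,0],[0,0,0]],
    [[0,0,0],[0,0,0]],
    [[0,0,0],[0,0,0]],
    [[0,0,0],[0,0,0]],
    [[0,0,0],[0,0,0]],
    [[0,0,0],[0,0,0]],
  ],
  hand=0,
  newtons=20,
)

```text
t: 55.7
ee_pos: [0.6294, -0.0404, 0.0529]
tcp_rot: [0.001, -0.074, 0.997, 0.0]
wrist_force: [-0.9, 7.8, -1.1]
gripper_width: 0.138
grasp_force: 21.4
```

Call:
step_arm(
  series=[
    [[0.1,0,0],[0,0,0]],
    [[0.2,0,0],[0,0,0]],
    [[0.3,0,0],[0,0,0]],
    [[0.4,0,0],[0,0,0]],
    [[0.5,0,0],[0,0,0]],
    [[0.57,0,0],[0,0,0]],
    [[0.63,0,0],[0,0,0]],
    [[0.66,0,0],[0,0,0]],
  ],
)

```text
t: 56.37
ee_pos: [0.5508, -0.0523, 0.053]
tcp_rot: [0.001, -0.074, 0.997, 0.0]
wrist_force: [15.6, 18.7, -11.9]
gripper_width: 0.136
grasp_force: 20.7
```

Call:
step_arm(
  series=[
    [[0.01,0,0],[0,0,0]],
    [[0.02,0,0],[0,0,0]],
    [[0.03,0,0],[0,0,0]],
    [[0.04,0,0],[0,0,0]],
    [[0.04,0,0],[0,0,0]],
    [[0.04,0,0],[0,0,0]],
    [[0.04,0,0],[0,0,0]],
    [[0.04,0,0],[0,0,0]],
  ],
)

```text
t: 57.03
ee_pos: [0.5502, -0.0525, 0.0532]
tcp_rot: [0.004, -0.074, 0.997, -0.0]
wrist_force: [19.4, 22.1, -16.4]
gripper_width: 0.139
grasp_force: 20.6
```

Call:
step_arm(
  series=[
    [[-0.01,0,0],[0,0,0]],
    [[-0.01,0,0],[0,0,0]],
    [[-0.01,0,0],[0,0,0]],
    [[-0.01,0,0],[0,0,0]],
    [[-0.01,0,-0.2],[0,0,0]],
    [[-0.01,0,-0.5],[0,0,0]],
    [[-0.01,0,-0.8],[0,0,0]],
    [[-0.01,0,-1],[0,0,0]],
  ],
  hand=0.45,
)

```text
t: 57.7
ee_pos: [0.5476, -0.0538, 0.1748]
tcp_rot: [0.001, -0.074, 0.997, -0.0]
wrist_force: [1.7, -0.2, 0.2]
gripper_width: 0.446
grasp_force: 0.0
```

Call:
step_arm(
  series=[
    [[0,-1,-0.2],[0,0,0]],
    [[0,-1,-0.2],[0,0,0]],
    [[0,-1,-0.2],[0,0,0]],
    [[0,-1,-0.2],[0,0,0]],
    [[0,-1,-0.2],[0,0,0]],
    [[0,-1,-0.2],[0,0,0]],
    [[0,-1,-0.2],[0,0,0]],
    [[0,-1,-0.2],[0,0,0]],
  ],
)

```text
t: 58.37
ee_pos: [0.5645, -0.171, 0.1955]
tcp_rot: [-0.0, -0.075, 0.997, 0.0]
wrist_force: [-0.2, 0.1, 0.2]
gripper_width: 0.454
grasp_force: 0.0
```

Call:
step_arm(
  series=[
    [[0,-1,-0.2],[0,0,0]],
    [[0,-1,-0.2],[0,0,0]],
    [[0,-1,-0.2],[0,0,0]],
    [[0,-1,-0.2],[0,0,0]],
    [[0,-1,-0.2],[0,0,0]],
    [[0,-1,-0.2],[0,0,0]],
    [[0,-1,-0.2],[0,0,0]],
    [[0,-1,-0.2],[0,0,0]],
  ],
)

```text
t: 59.03
ee_pos: [0.5826, -0.2894, 0.2195]
tcp_rot: [-0.0, -0.075, 0.997, 0.0]
wrist_force: [-0.9, -0.4, -0.2]
gripper_width: 0.453
grasp_force: 0.0
```

Run:
```python
from h import *
st()
im,d,P,K,T=look('top'); cv2.imwrite('pics/c12.png',cv2.resize(im[140:250,120:390,::-1],None,fx=2.9,fy=2.9,interpolation=cv2.INTER_CUBIC))
s=P[150:205,262:290].reshape(-1,3); s=s[(s[:,2]>.06)&(s[:,2]<.085)]; print('lock',len(s),s.mean(0).round(4)); ribs(im,P,'green')
s=P[160:210,200:260].reshape(-1,3); c=np.array([.6514,.1301]); a=(s[:,:2]-c)@[.989,.148]; b=(s[:,:2]-c)@[-.148,.989]
for lo in(-.15,-.1,-.05): k=(a>lo)&(a<lo+.04)&(np.abs(b)<.08); print('hood z',lo,np.nanmedian(s[k,2]).round(4))
```

```text
t 59.03 p [ 0.5826 -0.2894  0.2195] x [-0.989 -0.15   0.001] y [-0.15   0.989  0.001] z [-0.001  0.001 -1.   ] F [-0.9 -0.4 -0.2] w 0.453 g 0.0 q [-0.51  0.5   1.61  0.    1.03 -2.23]
lock 0 [nan nan nan]
green [272.3 164.6] 19 mean [ 0.6515 -0.0376  0.0332] mid [ 0.652  -0.0382  0.0332] zmax 0.038 yaw -83.3
green [145.7 211.9] 39 mean [0.4916 0.4014 0.0477] mid [0.4914 0.402  0.0467] zmax 0.053 yaw 4.7
hood z -0.15 0.0912
hood z -0.1 0.0906
hood z -0.05 0.0911<stdin>:4: RuntimeWarning: Mean of empty slice.
  ret = um.true_divide(
```

View pics/c12.png

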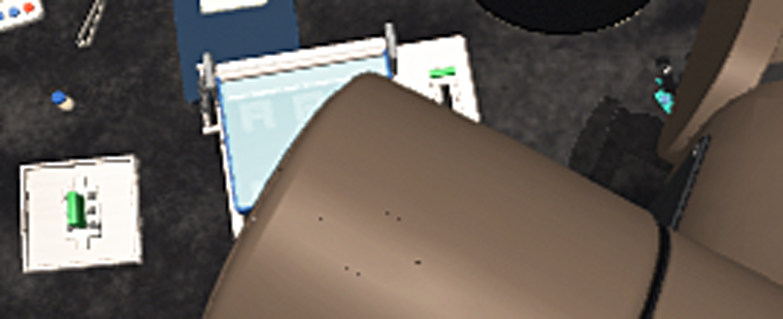

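The hood is level at 91 mm and the used carrier lies flat in the tray at (75,210). The arm hides the lock in this view, so I'll check it from the side.

Run:
```python
from h import *
im,d,P,K,T=look('side'); cv2.imwrite('pics/s12.png',cv2.resize(im[150:240,190:310,::-1],None,fx=6,fy=6,interpolation=cv2.INTER_CUBIC))
hsv=cv2.cvtColor(im,cv2.COLOR_RGB2HSV); m=cv2.inRange(hsv,(0,170,90),(4,255,255)); m[:150]=0;m[:,330:]=0
n,l,s,c=cv2.connectedComponentsWithStats(m)
for i in range(1,n):
    if s[i,4]>4: print(c[i],s[i,4],np.nanmedian(P[l==i],0).round(4),np.nanmin(P[l==i],0).round(4),np.nanmax(P[l==i],0).round(4))
```

```text
[265.82142857 198.        ] 56 [ 0.5476 -0.0568  0.0512] [ 0.5239 -0.077   0.0283] [0.6006 0.0402 0.0773]
```

View pics/s12.png

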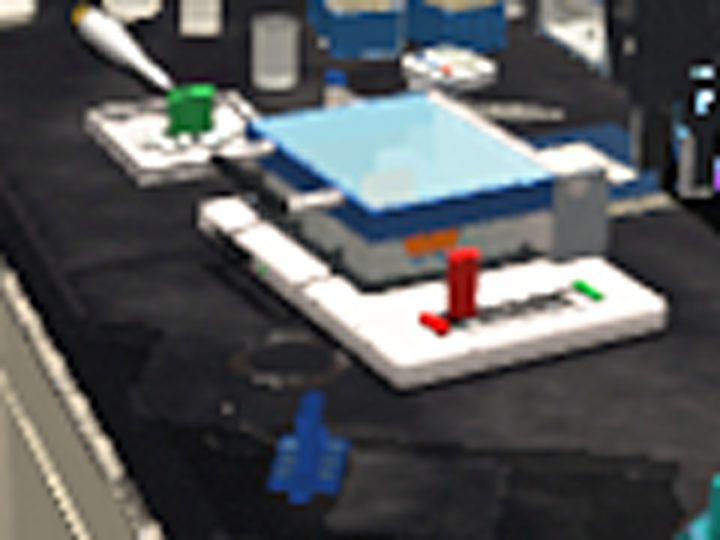

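The lock at (463,285) is at the red mark, 80 mm from its rear position, and the hood is shut. Everything is in place, so I'll hand in.

```bash
python3 -c "
from bench import bot
print(bot.sign_off())"
```

```text
the job is handed in; nothing more can be done
None
```

The job is handed in: the one used carrier lies flat in the tray, both fresh carriers are pressed into bays 1 and 2, the hood is shut, and the lock is at its front (red) stop; the sign-off returned no verdict.

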